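# Refit the missing spindle clips of a jar-test stirrer

## Robot

A 6-joint arm with a two-finger parallel gripper is mounted at the origin on the work surface. World frame = base frame: x ahead of the robot, y to its left, z up, the work surface at z = 0. Lengths are in m, angles in rad, forces in N, time in s.
With the tool pointing down it reaches from about 0.275 to 0.875 m from the base axis. Payload 12.5 kg.
Tool frame: the origin (TCP) lies at the very end of the fingers, on their centre line; the grasp point (between the pads) lies 19 mm behind it; z points along the fingers, y is the direction in which the jaws open and shut (so a half turn about z gives the same grasp; the last joint's range is limited). The gripper opens to 85 mm and grips with 20 to 120 N. Pads are 22 mm wide; open, the fingers measure 114 mm over their backs; the gripper's body (76 mm by 85 mm) begins 54 mm behind the grasp point. The pads swing forward as they close: fully open they stand 13 mm farther back than shut.
Start: joints at [1.203, 0.351, 1.652, -0, 1.139, -0.085], TCP at [0.153, 0.528, 0.231] pointing down, gripper open.
Joint ranges: [-2.75, 2.75], [-0.79, 2.1], [0.01, 2.65], [-1.57, 4.71], [0.07, 3.14], [-2.87, 2.87]. Speed limits (rad/s): [2.22, 2.22, 2.79, 3.14, 3.14, 3.14].

## Interface

Orientations are given as a unit quaternion [w, x, y, z].
In Python, from rig import robot gives the robot as it stands.
- The arm moves only by the tool drive_tool, never from a script. Its argument "steps" is a list of rows, each an object with "delta_pos": the shift along the tool's x, y, z as a fraction of full scale, a list of three; "rotation": the turn, a rotation vector about the tool's x, y, z as a fraction of full scale, a list of three. A call has 1 to 12 rows; each row is the pose to reach, as a shift and turn from the pose commanded when the call began, along the tool's axes at that moment; what a row does not reach only later rows make up. Full scale, the value 1, is 600 mm for a shift and 90 degrees for a turn. A row lasts 1/10 s, in which the tool goes at most 50 mm and 8.59 degrees, less where a joint would pass 70% of its speed; a pose out of reach is approached as far as the arm can. A call with a number of a shift or a turn outside -1 to 1 is refused whole. A call with a gripper value outside its range is refused whole. "jaw" is the gripper's target within -1 to 1 (fully open at 1, half-way at 0, shut at -1), set as the call begins (left out, the last holds). The fingers move at their own pace and stop on an object; the grip force is fixed at half the most. Time passes only in rows, so rows that repeat a pose let the fingers close. It gives the time, the measured TCP pose, the force and the opening at its end, in the units of the state.
- robot.read_state(): the state, without advancing time (a new reading comes with each control period).
- robot.get_image(name): name is "scene" or "top" or "wrist"; returns the picture (400x640x3 uint8, blue, green, red); there is no depth.
- robot.get_calibration(name): a dict with "intrinsics" (3x3 intrinsics, pixels), "R" (3x3) and "t" (3): a world point X has camera coordinates R X + t; the wrist camera has in their place "T_tool_cam" (4x4, takes a point from camera to tool coordinates, whose origin is the TCP and whose axes are the flange's). Camera axes: x right, y down, z forward; pixel columns grow to the right and rows downward; lengths in m; the calibration is good to about 2 mm. A picture is of the moment at which its call begins: read the wrist's pose just before it. get_calibration takes no time and is no camera call.
- robot.close_job(): hands the job in, once; it reports no verdict.
The state is a dict: "time_s": time; "q": joint angles; "dq": joint speeds; "effort": joint torques, N m; "tcp_pos": TCP position; "orientation": TCP orientation; "ft_force": force on the tool from outside, world axes, zero at the start; "torque": the same for the moment, N m; "finger_gap": finger opening in m.
Only numpy, scipy, OpenCV 4.12 (cv2) and the standard library are available. Lean on these libraries where they do the work, as an engineer would, in place of code of your own. Each camera call takes 0.05 s, during which the arm holds its last target. There are 200 camera calls.

## Task

Refit the missing spindle clips of the jar-test stirrer: squeeze the two tabs of its clip-on cover together, lift the cover off and lay it gently, right way up, along the middle of the long rubber mat in front of the stirrer. Fit a clip from the small mat on every spindle that lacks one: start it by hand with its open mouth against the groove, then take the fork tool off its hooks and push the clip home with the fork, not with the fingers, until it snaps fully on. Finally hang the fork back in its two hooks and clip the cover on again as it was; spare clips may stay where they are, but do not disturb the bottle or the flask.

Things in the scene. Friction and masses are not known exactly. Their poses are not given: they have to be found in the camera images.
- stirrer: jar-test stirrer, fixed: white machine, drive case on end posts over a row of beakers. Origin on the bench under its row of four spindles, midway; x to its back (away from the robot), y along the row (left), z up. Flat deck 210 mm above the bench, x -60 to 34 mm, y -168 to 168 mm; case 45 mm thick; in front of it only the 25 mm high base (to x = -85 mm).
- spindle_1 (a point): leftmost (+y) of four upright spindles, at y = 120 mm of the stirrer: the point on its axis at deck height. Neck (the groove) 18 mm in diameter, 0 to 10.5 mm above the deck; over it a head 24 mm in diameter, up to 16.5 mm. A clip lies flat on the deck and is pushed on along the stirrer's +x, from the front; it is home when its origin is on this point.
- spindle_2 (a point): second spindle, y = 40 mm of the stirrer, like spindle_1. A clip's lips first touch the neck when its origin is 15 mm short of the axis; pushing it on takes 6 to 12 N, and it snaps over about 7 mm short, then draws itself home. Between spindles 2 and 3 two 17 mm high keepers stand on the deck: x -51.5 to -41 and 9 to 19.5 mm, y -9 to 9 mm of the stirrer.
- spindle_3 (a point): third spindle, y = -40 mm of the stirrer, like spindle_1
- spindle_4 (a point): rightmost spindle, y = -120 mm of the stirrer, like spindle_1
- cover: clip-on cover of the spindles: smoky clear plastic cap, 80 mm (x) by 310 mm (y) by 38 mm high, open below, about 200 g. Origin: centre of its lower rim, z up. At first it stands on the deck, its tabs' barbs hooked under the two keepers.
- cover_tabs (a point): midway between the two grey squeeze tabs on the cover, 50 mm above its rim. Tabs: upright plates 26 mm wide (y), 6 mm thick, facing each other along the cover's x, 48 mm over their outer faces, 38 to 61 mm above the rim. Squeezed, each slides in up to 7 mm (4 to 11 N); from 5 mm in the barbs are free. Kept squeezed, the cover is lifted by them straight up.
- tab_front (a joint): how far the front tab is squeezed in: 0 sprung out, 0.007 m fully in
- tab_rear (a joint): how far the rear tab is squeezed in: 0 sprung out, 0.007 m fully in
- cover_home (a point): where the cover's origin is when it is clipped on: on the deck, 16 mm in front of the row of spindles, midway along it, cover and stirrer axes alike. To go on, the cover is lowered there with its tabs squeezed; when they are let go the barbs spring under the keepers. Within 1.5 mm fore and aft both tabs spring out fully.
- cover_mat: long black rubber mat, 120 mm (x) by 350 mm (y), 3 mm thick, in front of the stirrer; the cover is laid along its middle. Origin: centre of its underside.
- clip_1: white plastic split clip on a small black rubber mat (3 mm thick, left or right of the stirrer), 56 mm long, 36 wide, 7 thick, upright fin at its back. Origin: centre of its bore, on the underside; x out of its open mouth, z up. Two springy arms end 8 mm ahead in round lips 13 mm apart. Back bar: x -22 to -11 mm, y -18 to 18 mm. Fin: x -46 to -22 mm, y -5 to 5 mm, 26 mm high.
- clip_2: like clip_1. Fingers pinch a clip by its fin, from above, across y. The fork's prongs straddle the fin and push on the back bar's rear face (x = -22 mm) at either side of it.
- clip_3: like clip_1. Not all four loose clips are needed.
- clip_4: like clip_1
- fitted_1: a like clip, already home on spindle_1 (None when absent: then the spindle is bare). One or two of the four spindles have one at first.
- fitted_2: a like clip, already home on spindle_2 (None when absent: then the spindle is bare)
- fitted_3: a like clip, already home on spindle_3 (None when absent: then the spindle is bare)
- fitted_4: a like clip, already home on spindle_4 (None when absent: then the spindle is bare)
- fork: fork tool, 162 mm long, about 90 g. Origin: middle of the handle's underside; x towards the prongs, z up. Black handle x -55 to 55 mm, 16 mm wide (y), 18 mm high. Flat steel blade 5 mm thick, its mid-plane 9 mm above the handle's underside: bridge x 55 to 75 mm, 32 mm wide; two prongs x 75 to 107 mm, 8 mm wide each, 16 mm apart. Balances near x = 10 mm.
- hook_stand: grey stand, fixed, right or left of the stirrer. Base x -45 to 65 mm, y -75 to 75 mm, 10 mm high; upright board at x = 50 mm, 120 mm high. From it two round bars 8 mm thick, at y = -38 and 38 mm, run towards -x, their tops 104 mm above the bench, to upturned ends at x = -20 mm that rise to 118 mm. Origin on the bench, z up.
- hang_point (a point): where the origin of the hung fork belongs: midway between the two hooks, on top of their bars, 20 mm behind the upturned ends. The fork hangs level, its handle across both bars, its x along the stand's y axis.
- reagent_bottle: white bottle with a blue cap, 72 mm across, 150 mm high; a bystander. Origin: centre of its underside.
- flask: conical glass flask, 84 mm across, 118 mm high; a bystander. Origin: centre of its underside.
There are look-alikes about, which are no part of the job. Leave any purple look-alike of the clip_1 alone.

How it is judged:
On the way, in this order (a step that is already met when the one before it is completed fails the run):
1. the cover is unclipped and lies right way up on the long mat, let go (angle between the y axis of cover and the y axis of cover_mat, either way round below 0.35 rad and horizontal distance between cover and cover_mat below 0.05 m and angle between cover's own z axis and vertical below 0.1 rad and height (world z) of cover below 0.012 m and linear speed of cover below 0.02 m/s and contact force between the fingers and cover below 0.1 N), for 0.2 s.
2. the fork is lifted up off its hooks (z of fork in the frame of hang_point above 0.02 m), for 0.1 s.
3. every spindle wears a clip, snapped fully home (distance between any of clip_1, clip_2, clip_3, clip_4, fitted_1 and spindle_1 below 0.004 m and distance between any of clip_1, clip_2, clip_3, clip_4, fitted_2 and spindle_2 below 0.004 m and distance between any of clip_1, clip_2, clip_3, clip_4, fitted_3 and spindle_3 below 0.004 m and distance between any of clip_1, clip_2, clip_3, clip_4, fitted_4 and spindle_4 below 0.004 m), for 0.2 s.
At the end, for the whole second after the job is handed in: each spindle has a clip with its origin within 4 mm of the spindle's point; the fork hangs at rest in both hooks (within 18 mm of the hang point, 0.12 rad along the stand); the cover is home at rest (origin within 6 mm of cover_home), both tabs sprung out (within 3 mm) (all of step 3 and distance between fork and hang_point below 0.018 m and angle between the x axis of fork and the y axis of hook_stand, either way round below 0.12 rad and linear speed of each of fork, cover below 0.02 m/s and distance between cover and cover_home below 0.006 m and value of joint each of tab_front, tab_rear below 0.003 m); the robot touches nothing.
It fails at once if a clip is pushed home by the fingers instead of the fork (fingers on it within 9 mm of its home) ((contact force between the fingers and clip_1 above 1 N and (distance between clip_1 and spindle_1 below 0.009 m or distance between clip_1 and spindle_2 below 0.009 m or distance between clip_1 and spindle_3 below 0.009 m or distance between clip_1 and spindle_4 below 0.009 m)) or (contact force between the fingers and clip_2 above 1 N and (distance between clip_2 and spindle_1 below 0.009 m or distance between clip_2 and spindle_2 below 0.009 m or distance between clip_2 and spindle_3 below 0.009 m or distance between clip_2 and spindle_4 below 0.009 m)) or (contact force between the fingers and clip_3 above 1 N and (distance between clip_3 and spindle_1 below 0.009 m or distance between clip_3 and spindle_2 below 0.009 m or distance between clip_3 and spindle_3 below 0.009 m or distance between clip_3 and spindle_4 below 0.009 m)) or (contact force between the fingers and clip_4 above 1 N and (distance between clip_4 and spindle_1 below 0.009 m or distance between clip_4 and spindle_2 below 0.009 m or distance between clip_4 and spindle_3 below 0.009 m or distance between clip_4 and spindle_4 below 0.009 m))).
It fails at once if the cover is dropped or thrown (over 0.6 m/s out of the fingers) (linear speed of cover above 0.6 m/s and contact force between the fingers and cover below 0.1 N).
It fails at once if a bystander is moved over 40 mm or tipped (distance of any of reagent_bottle, flask from where it was at the start of the episode above 0.04 m or angle between any of reagent_bottle, flask's own z axis and vertical above 0.5 rad).
Of fitted_1, fitted_2, fitted_3, fitted_4 only 1 to 2 are there at a start; the rules pass over those that are not, and their reading is None.
At some moment in a run one of clip_1, clip_2, clip_3, clip_4 may be knocked a few centimetres aside while the robot is not near it.
It also fails if it takes over 210 s, if anything falls off the work surface, if the arm or the gripper's body presses on something with over 40 N, if the wrist force passes 120 N, or if a joint passes its speed limit or range.

## Working session

There is one attempt and no reset: what is moved stays moved. The work goes in short steps, Python scripts to look and compute and a tool call to move; the robot and the scene stay as the last step left them, time stands still between calls to the robot, and variables do not carry over. Pictures are saved under pics/ and viewed, about 12 in all and at most 16, crops included, and the job is handed in when it is done.

Besides the shell and the picture viewer there is one more tool, called after "Call:" as name(argument=value, ...), one argument or row to a line, values as JSON. drive_tool: Moves the arm, as the interface text tells. Shift numbers are shares of 600 mm and turn numbers shares of 90 degrees, none past 1 either way. Its arguments: {"type":"object","properties":{"steps":{"type":"array"},"jaw":{"type":"number"}},"required":["steps"]}

```bash
ls; mkdir -p pics
python3 - <<'E'
from rig import robot
import cv2,numpy as np
s=robot.read_state();print(s)
for n in("scene","top"):
    cv2.imwrite(f"pics/{n}0.png",robot.get_image(n))
for n in("scene","top","wrist"):
    c=robot.get_calibration(n);print(n,{k:np.round(v,4).tolist() for k,v in c.items()})
E
```

```text
pics
{'time_s': 0.0, 'q': array([ 1.20341793e+00,  3.51236420e-01,  1.65245319e+00, -4.42050185e-06,
        1.13907443e+00, -8.45883565e-02]), 'dq': array([-6.19633951e-04, -5.69619834e-05, -1.48523580e-04, -6.06236310e-04,
       -1.52562306e-03, -5.98932246e-04]), 'effort': array([ 4.32298266e-04, -5.06089532e+01, -2.91417396e+01, -2.68316535e-05,
        4.43013312e-03, -8.55451117e-05]), 'tcp_pos': array([0.15331821, 0.52784629, 0.23074725]), 'orientation': array([-1.29277442e-04,  1.40923407e-01,  9.90020328e-01, -5.71251491e-04]), 'ft_force': array([ 0.13089617,  0.12538854, -0.15628208]), 'torque': array([-2.90412221e-03, -3.90431838e-05, -1.73389974e-02]), 'finger_gap': 0.08494001222843227}
scene {'intrinsics': [[403.1202, 0.0, 321.1976], [0.0, 403.1202, 199.838], [0.0, 0.0, 1.0]], 'R': [[0.6226, 0.7825, 0.0018], [0.4343, -0.3436, -0.8327], [-0.651, 0.5193, -0.5537]], 't': [-0.2998, -0.1105, 1.6441]}
top {'intrinsics': [[460.0672, 0.0, 322.8712], [0.0, 460.0672, 198.2573], [0.0, 0.0, 1.0]], 'R': [[0.0189, -0.9998, -0.004], [-0.9986, -0.0187, -0.0489], [0.0488, 0.0049, -0.9988]], 't': [-0.0512, 0.5649, 1.3718]}
wrist {'intrinsics': [[324.331, 0.0, 319.3156], [0.0, 324.331, 201.9912], [0.0, 0.0, 1.0]], 'T_tool_cam': [[0.0003, -0.9643, -0.2648, 0.0669], [1.0, -0.0001, 0.0014, -0.0006], [-0.0014, -0.2648, 0.9643, -0.1431], [0.0, 0.0, 0.0, 1.0]]}
```

View pics/top0.png

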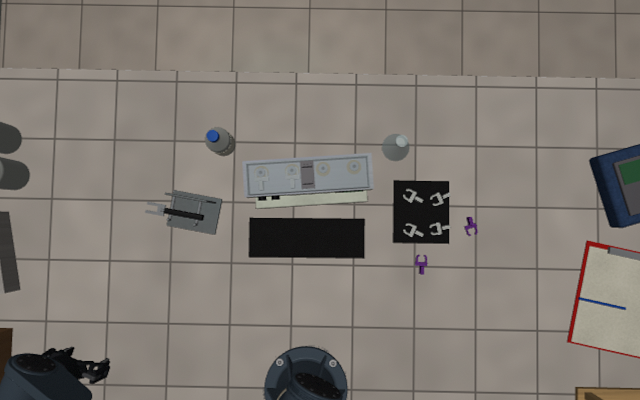

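View pics/scene0.png

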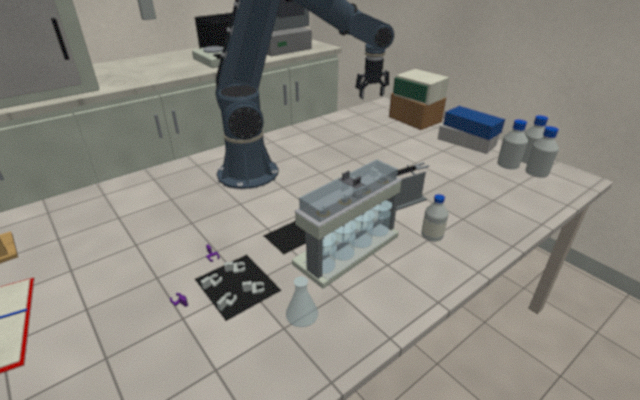

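```bash
cat > h.py <<'E'
from rig import robot
import cv2,numpy as np
from scipy.spatial.transform import Rotation as Ro
def Rq(q): return Ro.from_quat([q[1],q[2],q[3],q[0]]).as_matrix()
def cam(n,s=None):
    c=robot.get_calibration(n);K=np.array(c["intrinsics"])
    if n!="wrist": return K,np.array(c["R"]),np.array(c["t"])
    s=s or robot.read_state();T=np.eye(4);T[:3,:3]=Rq(s["orientation"]);T[:3,3]=s["tcp_pos"]
    X=np.linalg.inv(T@np.array(c["T_tool_cam"]));return K,X[:3,:3],X[:3,3]
def ray(c,uv,z):
    K,R,t=c;uv=np.atleast_2d(uv).astype(float)
    d=np.c_[uv,np.ones(len(uv))]@np.linalg.inv(K).T@R;o=-R.T@t
    return o+d*((z-o[2])/d[:,2:3])
def proj(c,X):
    K,R,t=c;p=(np.atleast_2d(X)@R.T+t)@K.T;return p[:,:2]/p[:,2:]
def shot(n,name=None):
    s=robot.read_state();im=robot.get_image(n);
    if name: cv2.imwrite(f"pics/{name}.png",im)
    return im,cam(n,s)
def blobs(m,amin,z,c):
    for k in cv2.findContours(m.astype(np.uint8),cv2.RETR_EXTERNAL,cv2.CHAIN_APPROX_NONE)[0]:
        if cv2.contourArea(k)<amin: continue
        r=cv2.minAreaRect(k);b=cv2.boxPoints(r);w=ray(c,b,z)
        print("px",np.round(r[0],1),"area",cv2.contourArea(k),"w",np.round(ray(c,[r[0]],z)[0],4),"box",np.round(w[:,:2],3).tolist())
def local(p):   # world target TCP -> shift in tool axes, fractions
    s=robot.read_state();return Rq(s["orientation"]).T@(np.array(p)-s["tcp_pos"])/0.6
E
python3 - <<'E'
from h import *
im=cv2.imread("pics/top0.png");c=cam("top")
m=(im.max(2)<50);m[:,:230]=0;m[:,460:]=0;m[280:]=0
m[:150]=0
blobs(m,400,0.003,c)
hsv=cv2.cvtColor(im,cv2.COLOR_BGR2HSV)
print(ray(c,[[247,163],[372,154],[373,189],[247,199],[308,175]],0.24)[:,:2])
print("stand",ray(c,[[174,190],[222,198],[215,235],[167,227]],0.01)[:,:2],"handle",ray(c,[[163,212],[203,218]],0.115)[:,:2])
print("bottle",ray(c,[[213,136]],.15),"flask",ray(c,[[402,142]],.118))
print("clips",ray(c,[[411,195],[438,197],[411,230],[438,229]],.01)[:,:2])
cv2.imwrite("pics/c1.png",cv2.resize(im[145:265,150:460],None,fx=2.58,fy=2.58,interpolation=3))
E
```

```text
px [306.1 237.3] area 4288.5 w [0.4472 0.0078 0.003 ] box [[0.388, 0.18], [0.504, 0.181], [0.507, -0.165], [0.39, -0.165]]
px [420.5 211.5] area 2978.5 w [ 0.5317 -0.3369  0.003 ] box [[0.623, -0.253], [0.626, -0.42], [0.441, -0.421], [0.438, -0.255]]
[[ 0.6404335   0.15191152]
 [ 0.66913538 -0.16386634]
 [ 0.58044957 -0.16760072]
 [ 0.54927369  0.14945053]
 [ 0.61282404 -0.00305136]]
stand [[0.58255156 0.41031913]
 [0.56104331 0.26424188]
 [0.44916088 0.28202447]
 [0.47044422 0.42755874]] handle [[0.51409252 0.40427699]
 [0.49948068 0.29201511]]
bottle [[0.72398894 0.2624707  0.15      ]] flask [[ 0.72248664 -0.25961066  0.118     ]]
clips [[ 0.58079409 -0.30635745]
 [ 0.5762724  -0.38779775]
 [ 0.47538234 -0.30736473]
 [ 0.47992355 -0.38844234]]
```

View pics/c1.png

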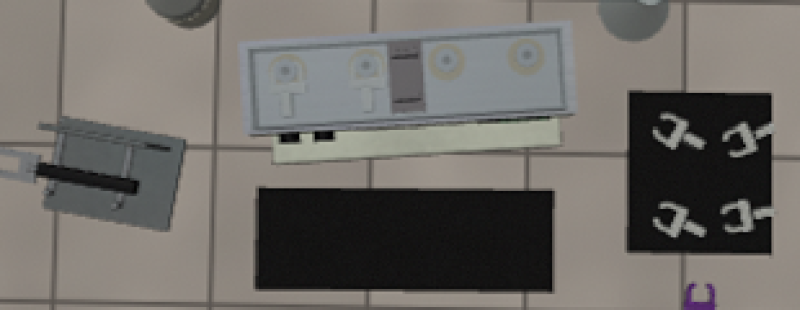

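```bash
cat >> h.py <<'E'
def Rt(yaw):  # tool pointing down, tool y at world angle yaw
    y=np.array([np.cos(yaw),np.sin(yaw),0]);z=np.array([0,0,-1.]);return np.c_[np.cross(y,z),y,z]
def go(p,yaw,Rw=None):
    s=robot.read_state();R=Rq(s["orientation"]);Rw=Rt(yaw) if Rw is None else Rw
    d=R.T@(np.array(p)-s["tcp_pos"]);r=Ro.from_matrix(R.T@Rw).as_rotvec()
    print("delta",np.round(d/.6,4).tolist(),"rot",np.round(r/(np.pi/2),4).tolist(),"rows",round(max(np.linalg.norm(d)/.05,np.linalg.norm(r)/.15),1))
E
python3 -c "
from h import *
go([.59,.03,.45],.0976)"
```

```text
delta [-0.9304, -0.5942, -0.3648] rot [-0.0006, 0.0004, 0.7578] rows 14.0
```

Call:
drive_tool(
  steps=[
    {"delta_pos": [-0.47,-0.3,-0.3648],"rotation": [0,0,0.38]},
    {"delta_pos": [-0.47,-0.3,-0.3648],"rotation": [0,0,0.38]},
    {"delta_pos": [-0.47,-0.3,-0.3648],"rotation": [0,0,0.38]},
    {"delta_pos": [-0.47,-0.3,-0.3648],"rotation": [0,0,0.38]},
    {"delta_pos": [-0.93,-0.594,-0.365],"rotation": [0,0,0.758]},
    {"delta_pos": [-0.93,-0.594,-0.365],"rotation": [0,0,0.758]},
    {"delta_pos": [-0.93,-0.594,-0.365],"rotation": [0,0,0.758]},
    {"delta_pos": [-0.93,-0.594,-0.365],"rotation": [0,0,0.758]},
    {"delta_pos": [-0.93,-0.594,-0.365],"rotation": [0,0,0.758]},
    {"delta_pos": [-0.93,-0.594,-0.365],"rotation": [0,0,0.758]},
    {"delta_pos": [-0.93,-0.594,-0.365],"rotation": [0,0,0.758]},
    {"delta_pos": [-0.93,-0.594,-0.365],"rotation": [0,0,0.758]},
  ],
)

```text
time_s: 1.3
tcp_pos: [0.5221, 0.1067, 0.4275]
orientation: [-0.0, 0.672, 0.741, -0.0]
ft_force: [0.3, 1.6, -0.1]
finger_gap: 0.0853
```

```bash
python3 -c "
from h import *
go([.59,.03,.45],.0976)"
```

```text
delta [-0.1382, 0.1003, -0.0375] rot [-0.0001, -0.0001, -0.0003] rows 2.1
```

Call:
drive_tool(
  steps=[
    {"delta_pos": [-0.138,0.1,-0.0375],"rotation": [0,0,0]},
    {"delta_pos": [-0.138,0.1,-0.0375],"rotation": [0,0,0]},
    {"delta_pos": [-0.138,0.1,-0.0375],"rotation": [0,0,0]},
    {"delta_pos": [-0.138,0.1,-0.0375],"rotation": [0,0,0]},
    {"delta_pos": [-0.138,0.1,-0.0375],"rotation": [0,0,0]},
  ],
)

```text
time_s: 1.8
tcp_pos: [0.5884, 0.0327, 0.4493]
orientation: [-0.0, 0.672, 0.741, -0.0]
ft_force: [0.3, -0.1, -0.3]
finger_gap: 0.0855
```

```bash
python3 -c "
from h import *
im,c=shot('wrist','w1');np.save('w1c.npy',np.array([0]));print(robot.read_state()['tcp_pos'])
print(proj(c,[[.6,0,.25],[.6,.15,.21],[.6,-.15,.21]]))"
```

```text
[0.58823496 0.03304962 0.44960474]
[[327.09068217 207.80193329]
 [340.49989019  67.03698244]
 [314.74424173 306.37993174]]
```

View pics/w1.png

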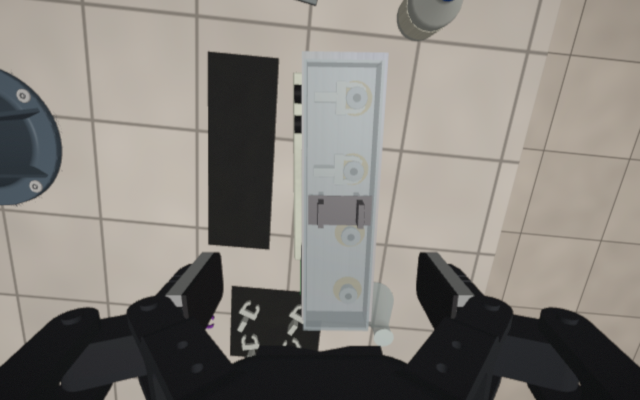

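Run:
```python
from h import *
im=cv2.imread('pics/w1.png')
a=cv2.resize(im[45:205,290:400],None,fx=3.4,fy=3.4,interpolation=2);b=cv2.resize(im[180:340,290:400],None,fx=3.4,fy=3.4,interpolation=2)
cv2.imwrite('pics/c2.png',np.hstack([a,b]))
```

```text
(no output)
```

View pics/c2.png

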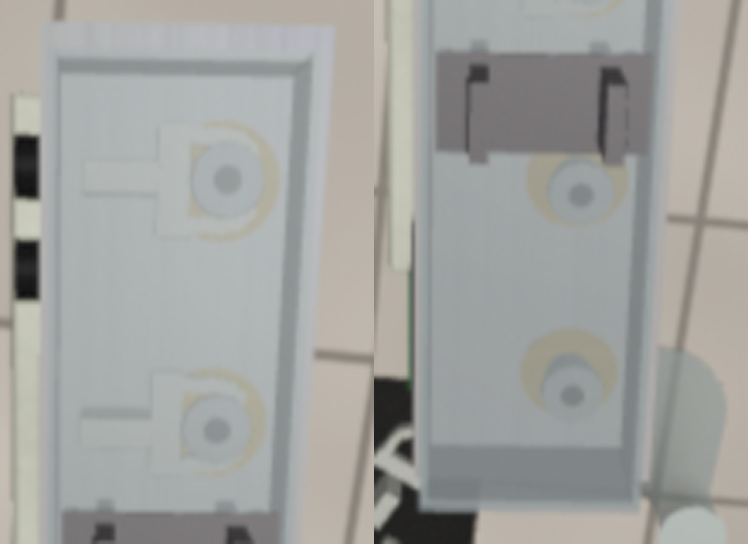

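Run:
```python
from h import *
c=cam("wrist")
sp=ray(c,[[357.06,98.2],[353.5,171.8],[350.6,237.4],[347.9,296.5]],.2265)[:,:2]
ys=np.array([.12,.04,-.04,-.12]);k=np.polyfit(ys,sp,1);yaw=np.arctan2(-k[0,0],k[0,1])
print(sp,"k",k,np.hypot(*k[0]),"yaw",yaw)
print("res",sp-(ys[:,None]*k[0]+k[1]))
t=ray(c,[[320.9,215.6],[361.5,215.9]],.271)[:,:2];print("tabs",t,t.mean(0),np.linalg.norm(t[1]-t[0]))
x=np.array([np.cos(yaw),np.sin(yaw)]);print("cover from spindles",k[1]-.016*x)
```

```text
[[ 0.62044731  0.11885559]
 [ 0.62674504  0.03899506]
 [ 0.63336368 -0.04074551]
 [ 0.63989569 -0.12078488]] k [[-8.12047191e-02  9.98327453e-01]
 [ 6.30112930e-01 -9.19934248e-04]] 1.0016246350636815 yaw 0.081162081974721
res [[ 7.89448535e-05 -2.37723430e-05]
 [-1.19699977e-04 -1.81021023e-05]
 [ 2.56539422e-06  1.07521234e-04]
 [ 3.81897296e-05 -6.56467882e-05]]
tabs [[ 0.5933249  -0.00275735]
 [ 0.63539419  0.00108294]] [ 0.61435955 -0.0008372 ] 0.04224420920049652
cover from spindles [ 0.6141656 -0.0022171]
```

```bash
python3 -c "
from h import *
go([.6143,-.0015,.30],.0812);go([.6143,-.0015,.25],.0812)"
```

```text
delta [-0.0616, 0.0377, 0.2493] rot [-0.0003, -0.0002, 0.011] rows 3.1
delta [-0.0617, 0.0377, 0.3326] rot [-0.0003, -0.0002, 0.011] rows 4.1
```

Call:
drive_tool(
  steps=[
    {"delta_pos": [-0.0617,0.0377,0.15],"rotation": [0,0,0.011]},
    {"delta_pos": [-0.0617,0.0377,0.15],"rotation": [0,0,0.011]},
    {"delta_pos": [-0.0617,0.0377,0.25],"rotation": [0,0,0.011]},
    {"delta_pos": [-0.0617,0.0377,0.25],"rotation": [0,0,0.011]},
    {"delta_pos": [-0.0617,0.0377,0.28],"rotation": [0,0,0.011]},
    {"delta_pos": [-0.0617,0.0377,0.31],"rotation": [0,0,0.011]},
    {"delta_pos": [-0.0617,0.0377,0.3326],"rotation": [0,0,0.011]},
    {"delta_pos": [-0.0617,0.0377,0.3326],"rotation": [0,0,0.011]},
    {"delta_pos": [-0.0617,0.0377,0.3326],"rotation": [0,0,0.011]},
  ],
)

```text
time_s: 2.75
tcp_pos: [0.6154, -0.0023, 0.2516]
orientation: [0.001, 0.678, 0.735, 0.0]
ft_force: [0.1, 1.0, -0.2]
finger_gap: 0.0854
```

Call:
drive_tool(
  steps=[
    {"delta_pos": [0,0,0],"rotation": [0,0,0]},
    {"delta_pos": [0,0,0],"rotation": [0,0,0]},
    {"delta_pos": [0,0,0],"rotation": [0,0,0]},
    {"delta_pos": [0,0,0],"rotation": [0,0,0]},
    {"delta_pos": [0,0,0],"rotation": [0,0,0]},
    {"delta_pos": [0,0,0],"rotation": [0,0,0]},
    {"delta_pos": [0,0,0],"rotation": [0,0,0]},
    {"delta_pos": [0,0,0],"rotation": [0,0,0]},
    {"delta_pos": [0,0,0],"rotation": [0,0,0]},
    {"delta_pos": [0,0,0],"rotation": [0,0,0]},
  ],
  jaw=-1,
)

```text
time_s: 3.75
tcp_pos: [0.6155, -0.0028, 0.2534]
orientation: [0.001, 0.678, 0.735, 0.001]
ft_force: [-8.2, 0.6, 19.8]
finger_gap: 0.0265
```

```bash
python3 -c "
from h import *
im,c=shot('wrist','w2');s=robot.read_state();print(s['tcp_pos'],s['ft_force'],s['finger_gap'])
cv2.imwrite('pics/w2c.png',cv2.resize(im[100:400,180:460],None,fx=2,fy=2))"
```

```text
[ 0.61550192 -0.00279256  0.25336085] [-7.8069923  -0.07978133 20.96550235] 0.026442081923920505
```

View pics/w2c.png

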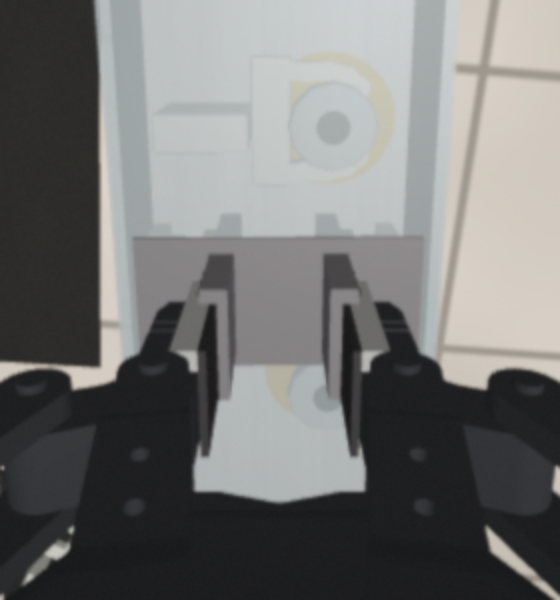

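Call:
drive_tool(
  steps=[
    {"delta_pos": [0,0,-0.005],"rotation": [0,0,0]},
    {"delta_pos": [0,0,-0.008],"rotation": [0,0,0]},
    {"delta_pos": [0,0,-0.008],"rotation": [0,0,0]},
    {"delta_pos": [0,0,-0.008],"rotation": [0,0,0]},
  ],
  jaw=-1,
)

```text
time_s: 4.2
tcp_pos: [0.6149, -0.0026, 0.2545]
orientation: [-0.0, 0.678, 0.735, -0.0]
ft_force: [-0.0, -0.2, -1.1]
finger_gap: 0.0258
```

Call:
drive_tool(
  steps=[
    {"delta_pos": [0,0,-0.01],"rotation": [0,0,0]},
    {"delta_pos": [0,0,-0.02],"rotation": [0,0,0]},
    {"delta_pos": [0,0,-0.04],"rotation": [0,0,0]},
    {"delta_pos": [0,0,-0.06],"rotation": [0,0,0]},
    {"delta_pos": [0,0,-0.08],"rotation": [0,0,0]},
    {"delta_pos": [0,0,-0.1],"rotation": [0,0,0]},
    {"delta_pos": [0,0,-0.1],"rotation": [0,0,0]},
  ],
)

```text
time_s: 4.9
tcp_pos: [0.6157, -0.0027, 0.3173]
orientation: [0.001, 0.678, 0.735, 0.001]
ft_force: [-0.6, 0.4, -2.7]
finger_gap: 0.0257
```

```bash
python3 -c "
from h import *
im,c=shot('wrist','w3');s=robot.read_state();print(s['tcp_pos'],s['ft_force'],s['finger_gap'])
a=cv2.resize(im[0:400,160:480],None,fx=1.2,fy=1.2);im2,_=shot('scene','s3');b=cv2.resize(im2[140:300,240:440],None,fx=2,fy=2);b=cv2.copyMakeBorder(b,0,160,0,0,0);cv2.imwrite('pics/w3c.png',np.hstack([a,b[:480]]))"
```

```text
[ 0.61530991 -0.0026661   0.31596788] [-0.37962196  0.65759762 -3.13241342] 0.02601289478968037
```

View pics/w3c.png

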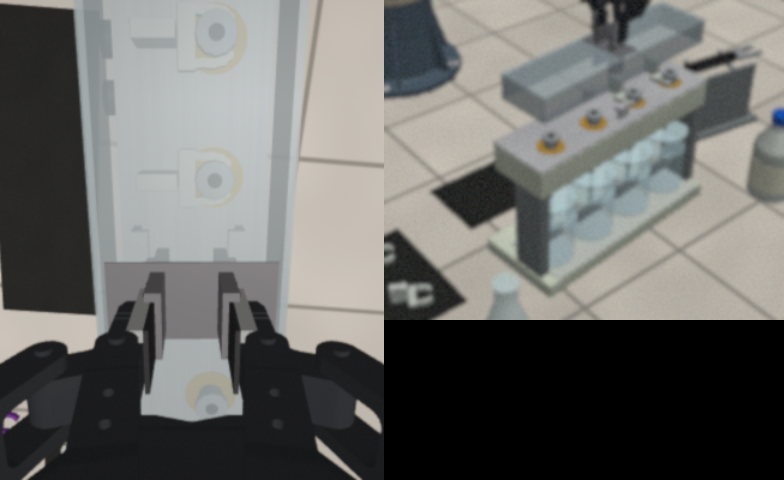

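```bash
python3 -c "
from h import *
go([.448,.007,.316],0);go([.448,.007,.055],0)"
```

```text
delta [0.0383, -0.2762, -0.0017] rot [0.0001, -0.0, 0.051] rows 3.3
delta [0.0383, -0.2762, 0.4333] rot [0.0001, -0.0, 0.051] rows 6.2
```

Call:
drive_tool(
  steps=[
    {"delta_pos": [0.01,-0.06,0],"rotation": [0,0,0.02]},
    {"delta_pos": [0.02,-0.13,0],"rotation": [0,0,0.051]},
    {"delta_pos": [0.038,-0.2,0],"rotation": [0,0,0.051]},
    {"delta_pos": [0.038,-0.25,0],"rotation": [0,0,0.051]},
    {"delta_pos": [0.038,-0.276,0.03],"rotation": [0,0,0.051]},
    {"delta_pos": [0.038,-0.276,0.09],"rotation": [0,0,0.051]},
    {"delta_pos": [0.038,-0.276,0.15],"rotation": [0,0,0.051]},
    {"delta_pos": [0.038,-0.276,0.21],"rotation": [0,0,0.051]},
    {"delta_pos": [0.038,-0.276,0.27],"rotation": [0,0,0.051]},
    {"delta_pos": [0.038,-0.276,0.33],"rotation": [0,0,0.051]},
    {"delta_pos": [0.038,-0.276,0.38],"rotation": [0,0,0.051]},
    {"delta_pos": [0.038,-0.276,0.4],"rotation": [0,0,0.051]},
  ],
)

```text
time_s: 6.2
tcp_pos: [0.4465, 0.0069, 0.0724]
orientation: [-0.002, 0.707, 0.707, -0.001]
ft_force: [-0.5, -0.9, -1.8]
finger_gap: 0.0257
```

Call:
drive_tool(
  steps=[
    {"delta_pos": [0,0,0.01],"rotation": [0,0,0]},
    {"delta_pos": [0,0,0.02],"rotation": [0,0,0]},
    {"delta_pos": [0,0,0.03],"rotation": [0,0,0]},
    {"delta_pos": [0,0,0.035],"rotation": [0,0,0]},
    {"delta_pos": [0,0,0.035],"rotation": [0,0,0]},
  ],
)

```text
time_s: 6.7
tcp_pos: [0.4483, 0.0068, 0.0541]
orientation: [0.0, 0.707, 0.707, 0.0]
ft_force: [0.9, -0.5, -2.1]
finger_gap: 0.0262
```

Continue lowering until contact.

Call:
drive_tool(
  steps=[
    {"delta_pos": [0,0,0.003],"rotation": [0,0,0]},
    {"delta_pos": [0,0,0.006],"rotation": [0,0,0]},
    {"delta_pos": [0,0,0.009],"rotation": [0,0,0]},
    {"delta_pos": [0,0,0.01],"rotation": [0,0,0]},
    {"delta_pos": [0,0,0.01],"rotation": [0,0,0]},
  ],
)

```text
time_s: 7.2
tcp_pos: [0.4481, 0.0068, 0.0479]
orientation: [-0.0, 0.707, 0.707, -0.0]
ft_force: [0.8, 0.6, -2.0]
finger_gap: 0.0261
```

Call:
drive_tool(
  steps=[
    {"delta_pos": [0,0,0.002],"rotation": [0,0,0]},
    {"delta_pos": [0,0,0.003],"rotation": [0,0,0]},
    {"delta_pos": [0,0,0.004],"rotation": [0,0,0]},
    {"delta_pos": [0,0,0.004],"rotation": [0,0,0]},
  ],
)

```text
time_s: 7.6
tcp_pos: [0.4482, 0.0068, 0.0464]
orientation: [0.0, 0.707, 0.707, 0.0]
ft_force: [-5.1, -0.0, 16.3]
finger_gap: 0.0261
```

Call:
drive_tool(
  steps=[
    {"delta_pos": [0,0,-0.001],"rotation": [0,0,0]},
    {"delta_pos": [0,0,-0.001],"rotation": [0,0,0]},
    {"delta_pos": [0,0,-0.001],"rotation": [0,0,0]},
    {"delta_pos": [0,0,-0.001],"rotation": [0,0,0]},
    {"delta_pos": [0,0,-0.001],"rotation": [0,0,0]},
    {"delta_pos": [0,0,-0.001],"rotation": [0,0,0]},
    {"delta_pos": [0,0,-0.001],"rotation": [0,0,0]},
    {"delta_pos": [0,0,-0.001],"rotation": [0,0,0]},
    {"delta_pos": [0,0,-0.05],"rotation": [0,0,0]},
    {"delta_pos": [0,0,-0.13],"rotation": [0,0,0]},
    {"delta_pos": [0,0,-0.21],"rotation": [0,0,0]},
    {"delta_pos": [0,0,-0.3],"rotation": [0,0,0]},
  ],
  jaw=1,
)

```text
time_s: 8.8
tcp_pos: [0.4476, 0.0069, 0.2234]
orientation: [-0.0, 0.707, 0.707, -0.0]
ft_force: [0.6, -0.5, -0.3]
finger_gap: 0.0852
```

```bash
python3 -c "
from h import *
im,c=shot('top','t2');
cv2.imwrite('pics/t2c.png',cv2.resize(im[145:275,240:460],None,fx=3,fy=3,interpolation=2))
go([.53,-.29,.36],np.pi/2)
go([.53,-.29,.36],0)"
```

```text
delta [-0.4947, 0.1341, -0.2133] rot [0.0047, 0.0056, -0.9999] rows 10.5
delta [-0.4947, 0.1341, -0.2133] rot [0.0065, 0.0006, 0.0001] rows 6.7
```

View pics/t2c.png

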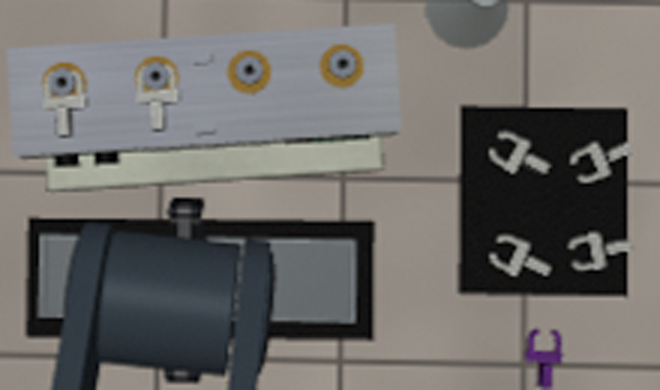

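```bash
python3 -c "
from h import *
go([.53,-.33,.26],0)"
```

```text
delta [-0.5612, 0.1324, -0.0466] rot [0.0065, 0.0006, 0.0001] rows 6.9
```

Call:
drive_tool(
  steps=[
    {"delta_pos": [-0.561,0.132,-0.06],"rotation": [0.0065,0,0]},
    {"delta_pos": [-0.561,0.132,-0.06],"rotation": [0.0065,0,0]},
    {"delta_pos": [-0.561,0.132,-0.06],"rotation": [0.0065,0,0]},
    {"delta_pos": [-0.561,0.132,-0.06],"rotation": [0.0065,0,0]},
    {"delta_pos": [-0.561,0.132,-0.06],"rotation": [0.0065,0,0]},
    {"delta_pos": [-0.561,0.132,-0.06],"rotation": [0.0065,0,0]},
    {"delta_pos": [-0.561,0.132,-0.06],"rotation": [0.0065,0,0]},
    {"delta_pos": [-0.561,0.132,-0.06],"rotation": [0.0065,0,0]},
    {"delta_pos": [-0.561,0.132,-0.06],"rotation": [0.0065,0,0]},
    {"delta_pos": [-0.561,0.132,-0.06],"rotation": [0.0065,0,0]},
  ],
)

```text
time_s: 9.85
tcp_pos: [0.5271, -0.3287, 0.2573]
orientation: [-0.004, 0.707, 0.707, -0.004]
ft_force: [-0.8, 0.5, -0.6]
finger_gap: 0.0855
```

```bash
python3 -c "
from h import *
s=robot.read_state();print(s['tcp_pos'],s['orientation'].tolist())
im,c=shot('wrist','w4')
cv2.imwrite('pics/w4c.png',cv2.resize(im[60:290,180:460],None,fx=2.6,fy=2.6,interpolation=2))"
```

```text
[ 0.52710802 -0.32874126  0.2572648 ] [-0.004078126215421073, 0.7069250721228327, 0.7072676166643911, -0.0035818582566272375]
```

View pics/w4c.png

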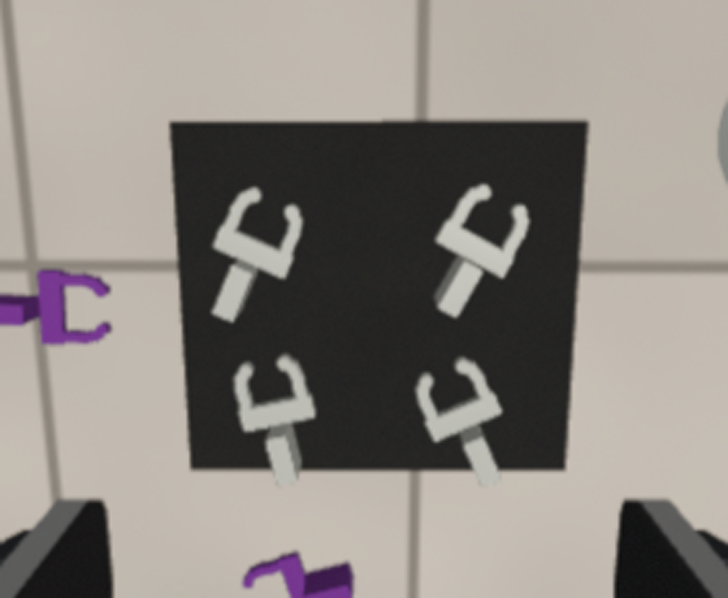

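Run:
```python
from h import *
im=cv2.imread('pics/w4.png')
f=8
a=cv2.resize(im[128:188,258:302],None,fx=f,fy=f,interpolation=2);b=cv2.resize(im[128:188,344:388],None,fx=f,fy=f,interpolation=2)
o=np.hstack([a,b])
for i in range(0,o.shape[1],80): cv2.line(o,(i,0),(i,o.shape[0]),(0,120,255),1)
for i in range(0,o.shape[0],80): cv2.line(o,(0,i),(o.shape[1],i),(0,120,255),1)
cv2.imwrite('pics/c4.png',o)
```

```text
(no output)
```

View pics/c4.png

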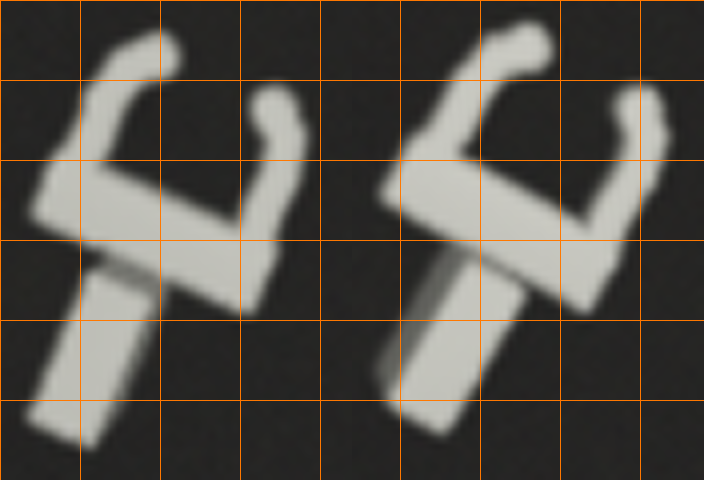

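Run:
```python
from h import *
c=cam("wrist")
def P(pts,u0,x0,z): 
    p=np.array(pts,float); return ray(c,np.c_[u0+(p[:,0]-x0)/8-.44,128+p[:,1]/8-.44],z)[:,:2]
for n,u0,x0,l,b,f in (("A",258,0,[(157,56),(275,107)],[(30,215),(250,315)],[(88,270),(157,297),(95,450),(25,420)]),
                ("B",344,352,[(528,48),(638,107)],[(380,195),(587,313)],[(470,258),(528,295),(445,437),(385,402)])):
    L=P(l,u0,x0,.010);B=P(b,u0,x0,.010);F=P(f,u0,x0,.029)
    d=B[0]-B[1];yb=np.arctan2(d[1],d[0])-np.pi/2
    d=L[0]-L[1];yl=np.arctan2(d[1],d[0])-np.pi/2
    d=F[0]+F[1]-F[2]-F[3];yf=np.arctan2(d[1],d[0])
    x=lambda y:np.array([np.cos(y),np.sin(y)])
    y=np.mean([yb,yf])
    print(n,"yaws",yb,yl,yf,"widths",np.linalg.norm(B[0]-B[1]),np.linalg.norm(L[0]-L[1]),"org bar",B.mean(0)+.022*x(y),"org fin",F.mean(0)+.034*x(y),"lips",L.mean(0)-.0055*x(y), "finlen",np.linalg.norm(F[0]+F[1]-F[2]-F[3])/2)
```

```text
A yaws 1.1403125440985362 1.1668660146789382 1.1500309107099265 widths 0.03603770944752013 0.018823679337081043 org bar [ 0.48026873 -0.29722968] org fin [ 0.48034876 -0.29740086] lips [ 0.48108259 -0.2949728 ] finlen 0.024393099198979192
B yaws 1.0622502023854477 1.095999987496485 1.0692403216917974 widths 0.03630816275768341 0.018671391042661478 org bar [ 0.58427777 -0.29609003] org fin [ 0.58441053 -0.29664363] lips [ 0.58469547 -0.29398876] finlen 0.023851622422739187
```

```bash
python3 -c "
from h import *
go([.4659,-.3292,.08],-.4228);go([.4659,-.3292,.013],-.4228)"
```

```text
delta [-0.0011, -0.0991, 0.2969] rot [-0.0067, 0.0011, 0.2698] rows 3.8
delta [-0.0012, -0.0979, 0.4085] rot [-0.0067, 0.0011, 0.2698] rows 5.0
```

Call:
drive_tool(
  steps=[
    {"delta_pos": [0,-0.098,0.15],"rotation": [-0.0067,0.001,0.27]},
    {"delta_pos": [0,-0.098,0.15],"rotation": [-0.0067,0.001,0.27]},
    {"delta_pos": [0,-0.098,0.25],"rotation": [-0.0067,0.001,0.27]},
    {"delta_pos": [0,-0.098,0.3],"rotation": [-0.0067,0.001,0.27]},
    {"delta_pos": [0,-0.098,0.3],"rotation": [-0.0067,0.001,0.27]},
    {"delta_pos": [0,-0.098,0.34],"rotation": [-0.0067,0.001,0.27]},
    {"delta_pos": [0,-0.098,0.38],"rotation": [-0.0067,0.001,0.27]},
    {"delta_pos": [0,-0.098,0.4085],"rotation": [-0.0067,0.001,0.27]},
    {"delta_pos": [0,-0.098,0.4085],"rotation": [-0.0067,0.001,0.27]},
    {"delta_pos": [0,-0.098,0.4085],"rotation": [-0.0067,0.001,0.27]},
  ],
  jaw=-0.1,
)

```text
time_s: 10.9
tcp_pos: [0.4672, -0.3301, 0.0152]
orientation: [0.001, 0.84, 0.543, 0.0]
ft_force: [-0.3, -0.1, 0.2]
finger_gap: 0.0384
```

```bash
python3 -c "
from h import *
go([.4659,-.3292,.013],-.4228);print(robot.read_state()['finger_gap'],robot.read_state()['ft_force'])"
```

```text
delta [0.0004, -0.0025, 0.0037] rot [0.0017, 0.0007, -0.0002] rows 0.1
0.0384374951231552 [-0.29355398 -0.06340478  0.19269809]
```

Call:
drive_tool(
  steps=[
    {"delta_pos": [0,-0.002,0.001],"rotation": [0,0,0]},
    {"delta_pos": [0,-0.002,0.001],"rotation": [0,0,0]},
    {"delta_pos": [0,-0.002,0.001],"rotation": [0,0,0]},
    {"delta_pos": [0,-0.002,0.001],"rotation": [0,0,0]},
    {"delta_pos": [0,-0.002,0.001],"rotation": [0,0,0]},
    {"delta_pos": [0,-0.002,0.001],"rotation": [0,0,0]},
    {"delta_pos": [0,-0.002,0.001],"rotation": [0,0,0]},
    {"delta_pos": [0,-0.002,0.001],"rotation": [0,0,0]},
  ],
  jaw=-1,
)

```text
time_s: 11.7
tcp_pos: [0.4654, -0.3296, 0.0136]
orientation: [0.001, 0.84, 0.542, 0.0]
ft_force: [-0.2, 2.3, 7.8]
finger_gap: 0.0086
```

```bash
python3 -c "
from h import *
s=robot.read_state();print(s['tcp_pos'],s['finger_gap'],s['ft_force']);go([.4659,-.3292,.013],-.4228)"
```

```text
[ 0.46543337 -0.32960284  0.01364764] 0.008648153943637894 [-0.16188929  2.33481809  7.77392897]
delta [0.0009, 0.0004, 0.0011] rot [0.0012, 0.0005, -0.0009] rows 0.0
```

```bash
python3 -c "
from h import *
go([.568,-.046,.28],-1.4896)"
```

```text
delta [0.5008, -0.0379, -0.4444] rot [0.0014, -0.0002, 0.6782] rows 8.0
```

Call:
drive_tool(
  steps=[
    {"delta_pos": [0,0,-0.03],"rotation": [0,0,0]},
    {"delta_pos": [0,0,-0.1],"rotation": [0,0,0]},
    {"delta_pos": [0,0,-0.18],"rotation": [0,0,0]},
    {"delta_pos": [0.03,0,-0.26],"rotation": [0,0,0.09]},
    {"delta_pos": [0.06,0,-0.34],"rotation": [0,0,0.18]},
    {"delta_pos": [0.1,0,-0.42],"rotation": [0,0,0.27]},
    {"delta_pos": [0.18,-0.01,-0.4444],"rotation": [0,0,0.36]},
    {"delta_pos": [0.26,-0.02,-0.4444],"rotation": [0,0,0.45]},
    {"delta_pos": [0.34,-0.03,-0.4444],"rotation": [0,0,0.54]},
    {"delta_pos": [0.42,-0.0379,-0.4444],"rotation": [0,0,0.63]},
    {"delta_pos": [0.5,-0.0379,-0.4444],"rotation": [0,0,0.678]},
    {"delta_pos": [0.5008,-0.0379,-0.4444],"rotation": [0,0,0.678]},
  ],
)

```text
time_s: 12.9
tcp_pos: [0.5687, -0.0419, 0.2793]
orientation: [-0.0, 0.999, 0.041, 0.0]
ft_force: [-0.3, -0.1, 0.0]
finger_gap: 0.0081
```

Call:
drive_tool(
  steps=[
    {"delta_pos": [0,0,0],"rotation": [0,0,0]},
    {"delta_pos": [0,0,0],"rotation": [0,0,0]},
  ],
)

```text
time_s: 13.1
tcp_pos: [0.5675, -0.0466, 0.279]
orientation: [0.0, 0.999, 0.041, 0.0]
ft_force: [0.7, 0.6, 0.7]
finger_gap: 0.0087
```

```bash
python3 -c "
from h import *
im,c=shot('wrist','w5');s=robot.read_state();print(s['tcp_pos'],s['finger_gap'],s['ft_force']);go([.568,-.046,.28],-1.4896);go([.568,-.046,.2245],-1.4896)
cv2.imwrite('pics/w5c.png',cv2.resize(im[100:400,170:470],None,fx=2,fy=2))"
```

```text
[ 0.56738431 -0.04706019  0.27902759] 0.008421839028204437 [ 0.04501511  0.81205695 -0.19341202]
delta [0.0012, -0.0017, -0.0016] rot [0.0006, -0.0, 0.0001] rows 0.0
delta [0.0012, -0.0018, 0.0909] rot [0.0006, -0.0, 0.0001] rows 1.1
```

View pics/w5c.png

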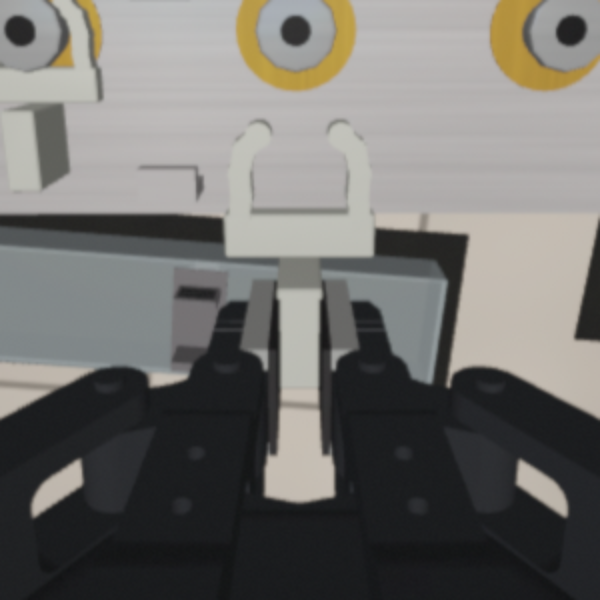

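```bash
python3 -c "
from h import *
c=cam('wrist')
S=ray(c,[[317.4,114.9]],.2265)[0,:2];L=ray(c,[[319.3,166]],.279-.0106+.007)[0,:2]
x=np.array([.9967,.0811]);y=np.array([-.0811,.9967]);print(S,L,(S-L)@x,(S-L)@y)"
```

```text
[ 0.63286765 -0.04099856] [ 0.61081556 -0.04393074] 0.022217116478489833 0.001134073651509274
```

Call:
drive_tool(
  steps=[
    {"delta_pos": [0,-0.0018,0.05],"rotation": [0,0,0]},
    {"delta_pos": [0,-0.0018,0.075],"rotation": [0,0,0]},
    {"delta_pos": [0,-0.0018,0.09],"rotation": [0,0,0]},
    {"delta_pos": [0,-0.0018,0.094],"rotation": [0,0,0]},
    {"delta_pos": [0,-0.0018,0.096],"rotation": [0,0,0]},
    {"delta_pos": [0,-0.0018,0.096],"rotation": [0,0,0]},
  ],
)

```text
time_s: 13.75
tcp_pos: [0.568, -0.0452, 0.2221]
orientation: [0.0, 0.999, 0.041, 0.001]
ft_force: [0.3, 0.4, 0.5]
finger_gap: 0.008
```

Call:
drive_tool(
  steps=[
    {"delta_pos": [0.004,0,0.001],"rotation": [0,0,0]},
    {"delta_pos": [0.009,0,0.001],"rotation": [0,0,0]},
    {"delta_pos": [0.013,0,0.001],"rotation": [0,0,0]},
    {"delta_pos": [0.016,0,0.001],"rotation": [0,0,0]},
    {"delta_pos": [0.018,0,0.001],"rotation": [0,0,0]},
    {"delta_pos": [0.018,0,0.001],"rotation": [0,0,0]},
  ],
)

```text
time_s: 14.35
tcp_pos: [0.5788, -0.044, 0.2209]
orientation: [0.0, 0.999, 0.041, 0.0]
ft_force: [0.6, 0.1, 1.1]
finger_gap: 0.008
```

Call:
drive_tool(
  steps=[
    {"delta_pos": [0.0017,0,0],"rotation": [0,0,0]},
    {"delta_pos": [0.0033,0,0],"rotation": [0,0,0]},
    {"delta_pos": [0.0033,0,0],"rotation": [0,0,0]},
  ],
)

```text
time_s: 14.65
tcp_pos: [0.5806, -0.0438, 0.2209]
orientation: [0.0, 0.999, 0.041, 0.0]
ft_force: [-0.4, 0.5, 1.2]
finger_gap: 0.008
```

Call:
drive_tool(
  steps=[
    {"delta_pos": [0.001,0,0],"rotation": [0,0,0]},
    {"delta_pos": [0.0017,0,0],"rotation": [0,0,0]},
    {"delta_pos": [0.0017,0,0],"rotation": [0,0,0]},
  ],
)

```text
time_s: 14.95
tcp_pos: [0.5815, -0.0437, 0.2208]
orientation: [0.0, 0.999, 0.041, 0.0]
ft_force: [-1.9, -0.4, 3.9]
finger_gap: 0.0083
```

Call:
drive_tool(
  steps=[
    {"delta_pos": [0,0,0],"rotation": [0,0,0]},
    {"delta_pos": [0,0,0],"rotation": [0,0,0]},
    {"delta_pos": [0,0,0],"rotation": [0,0,0]},
    {"delta_pos": [0,0,0],"rotation": [0,0,0]},
    {"delta_pos": [0,0,-0.02],"rotation": [0,0,0]},
    {"delta_pos": [0,0,-0.06],"rotation": [0,0,0]},
    {"delta_pos": [0,0,-0.12],"rotation": [0,0,0]},
    {"delta_pos": [0,0,-0.12],"rotation": [0,0,0]},
    {"delta_pos": [0,0,-0.12],"rotation": [0,0,0]},
  ],
  jaw=-0.5,
)

```text
time_s: 15.85
tcp_pos: [0.5817, -0.0437, 0.294]
orientation: [0.001, 0.999, 0.041, 0.001]
ft_force: [-0.9, -0.8, -1.2]
finger_gap: 0.0212
```

```bash
python3 -c "
from h import *
im,c=shot('wrist','w6');s=robot.read_state();print(s['tcp_pos'],s['finger_gap'],s['ft_force'])
cv2.imwrite('pics/w6c.png',np.hstack([cv2.resize(im[60:260,180:460],None,fx=1.7,fy=1.7),cv2.resize(shot('top','t6')[0][145:275,360:490],(340,340))]))
go([.5675,-.3271,.25],-.5028);go([.5675,-.3271,.013],-.5028)"
```

```text
[ 0.58131288 -0.04367836  0.29290907] 0.02125981842440927 [ 0.25556221  0.14346587 -0.4094639 ]
delta [-0.0611, 0.469, 0.0708] rot [0.0001, 0.0006, -0.6279] rows 6.6
delta [-0.0608, 0.4688, 0.4658] rot [0.0001, 0.0006, -0.6279] rows 8.0
```

View pics/w6c.png

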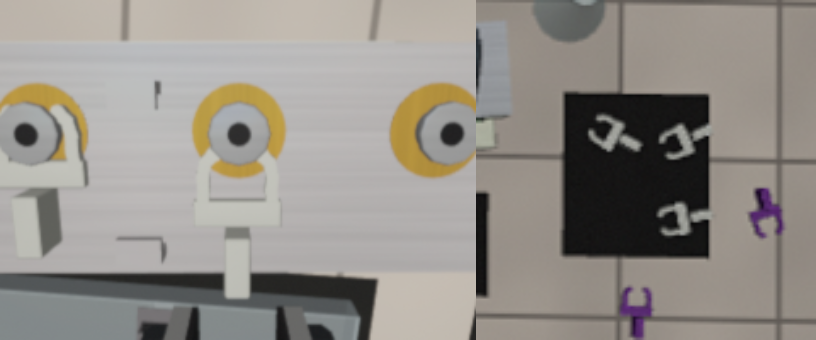

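Call:
drive_tool(
  steps=[
    {"delta_pos": [0,0.08,0],"rotation": [0,0,-0.09]},
    {"delta_pos": [-0.01,0.16,0],"rotation": [0,0,-0.18]},
    {"delta_pos": [-0.02,0.24,0],"rotation": [0,0,-0.27]},
    {"delta_pos": [-0.03,0.32,0],"rotation": [0,0,-0.36]},
    {"delta_pos": [-0.05,0.4,0],"rotation": [0,0,-0.45]},
    {"delta_pos": [-0.061,0.469,0.04],"rotation": [0,0,-0.54]},
    {"delta_pos": [-0.061,0.469,0.12],"rotation": [0,0,-0.628]},
    {"delta_pos": [-0.061,0.469,0.2],"rotation": [0,0,-0.628]},
    {"delta_pos": [-0.061,0.469,0.28],"rotation": [0,0,-0.628]},
    {"delta_pos": [-0.061,0.469,0.34],"rotation": [0,0,-0.628]},
    {"delta_pos": [-0.061,0.469,0.36],"rotation": [0,0,-0.628]},
    {"delta_pos": [-0.061,0.469,0.36],"rotation": [0,0,-0.628]},
  ],
  jaw=-0.1,
)

```text
time_s: 17.15
tcp_pos: [0.5672, -0.3267, 0.0753]
orientation: [-0.001, 0.861, 0.509, -0.001]
ft_force: [-0.2, -0.2, 0.4]
finger_gap: 0.0385
```

```bash
python3 -c "
from h import *
im,c=shot('wrist','w7')
go([.5675,-.3271,.013],-.5028)
o=np.array([.5844,-.2964]);x=np.array([.4821,.8761]);y=np.array([-.8761,.4821])
W=lambda a,b,z:[*(o+a*x+b*y),z]
p=proj(c,[W(-22,18,0)]) if 0 else proj(c,[W(-.022,.018,.01),W(-.022,-.018,.01),W(.0055,.0093,.01),W(.0055,-.0093,.01)])
print(np.round(p,1))
g=cv2.cvtColor(im,cv2.COLOR_BGR2GRAY)
for q in p: u,v=q.round().astype(int);print(u,v);print(g[v-8:v+9:2,u-8:u+9:2])"
```

```text
delta [-0.0001, -0.0013, 0.1074] rot [0.0003, 0.0003, 0.0001] rows 1.3
[[293.  196.9]
 [347.2 197. ]
 [305.6 155.4]
 [334.6 155.4]]
293 197
[[ 47  46  45  54 177 215 215 215 215]
 [ 46  46  46  51 170 214 214 214 214]
 [ 47  46  47  53 164 213 214 214 213]
 [ 45  46  47  50 157 212 213 213 213]
 [ 46  47  47  47 124 193 193 193 191]
 [ 47  48  47  46  51  66  66  66  63]
 [ 47  46  45  47  47  46  47  47  46]
 [ 46  48  48  46  46  47  48  46  48]
 [ 46  48  46  47  47  46  47  47  47]]
347 197
[[216 216 216 215 152  47  48  46  48]
 [215 215 215 214 150  48  47  47  48]
 [214 214 214 213 149  47  47  47  46]
 [213 213 213 212 148  47  46  46  48]
 [172 171 170 168  98  48  46  45  48]
 [ 51  51  50  49  48  47  47  47  49]
 [ 46  46  47  47  47  45  48  47  46]
 [ 46  47  46  47  46  47  46  46  48]
 [ 47  47  46  46  46  47  48  47  47]]
306 155
[[ 46  49  59  93  95  53  47  47  48]
 [ 47  71 175 203 195 142  52  46  47]
 [ 50 152 217 219 218 205  80  46  49]
 [120 206 218 218 219 213  94  47  47]
 [207 218 218 218 218 204  72  47  46]
 [217 218 217 217 196 125  48  47  46]
 [217 217 217 184  74  49  49  48  48]
 [217 217 210  88  48  48  50  49  49]
 [217 217 202  60  47  46  47  47  47]]
335 155
[[ 46  48  64 111 116  66  46  46  47]
 [ 47  60 159 208 213 185  63  47  47]
 [ 47 105 213 220 220 217 146  49  47]
 [ 49 120 217 219 219 219 212 140  56]
 [ 48  82 206 219 219 219 219 214 145]
 [ 47  50 112 190 217 219 219 219 193]
 [ 49  48  48  66 173 218 219 219 202]
 [ 46  47  46  47  96 214 219 219 211]
 [ 47  47  48  46  65 200 219 219 217]]
```

Corners match my estimate within a pixel; descend and grip.

Call:
drive_tool(
  steps=[
    {"delta_pos": [0,-0.001,0.05],"rotation": [0,0,0]},
    {"delta_pos": [0,-0.001,0.09],"rotation": [0,0,0]},
    {"delta_pos": [0,-0.001,0.102],"rotation": [0,0,0]},
    {"delta_pos": [0,-0.001,0.106],"rotation": [0,0,0]},
    {"delta_pos": [0,-0.001,0.106],"rotation": [0,0,0]},
  ],
)

```text
time_s: 17.7
tcp_pos: [0.5683, -0.3276, 0.0151]
orientation: [0.001, 0.861, 0.509, 0.0]
ft_force: [-0.3, -0.2, 0.1]
finger_gap: 0.0384
```

Call:
drive_tool(
  steps=[
    {"delta_pos": [0,0,0],"rotation": [0,0,0]},
    {"delta_pos": [0,0,0],"rotation": [0,0,0]},
    {"delta_pos": [0,0,0],"rotation": [0,0,0]},
    {"delta_pos": [0,0,0],"rotation": [0,0,0]},
    {"delta_pos": [0,0,0],"rotation": [0,0,0]},
    {"delta_pos": [0,0,0],"rotation": [0,0,0]},
    {"delta_pos": [0,0,0],"rotation": [0,0,0]},
    {"delta_pos": [0,0,0],"rotation": [0,0,0]},
  ],
  jaw=-1,
)

```text
time_s: 18.5
tcp_pos: [0.5679, -0.3274, 0.0144]
orientation: [0.001, 0.861, 0.509, 0.0]
ft_force: [-1.6, 0.0, 7.1]
finger_gap: 0.0083
```

```bash
python3 -c "
from h import *
s=robot.read_state();print(s['tcp_pos'],s['finger_gap'],s['ft_force'])
d=s['tcp_pos'][:2]-[.5844,-.2964];off=d@[.4821,.8761];print(off,d@[-.8761,.4821])
S4=np.array([.6399,-.1206]);x=np.array([.9967,.0811])
p=S4+x*(off-.030);print(p);go([*p,.28],-1.4896)"
```

```text
[ 0.56794149 -0.32741452  0.01441294] 0.008264320141777175 [-1.58102445  0.03969089  7.05204407]
-0.03510646857855647 -0.000532804647906527
[ 0.57500838 -0.12588013]
delta [0.2997, -0.1506, -0.4432] rot [0.0014, -0.0003, 0.6283] rows 6.7
```

Call:
drive_tool(
  steps=[
    {"delta_pos": [0,0,-0.03],"rotation": [0,0,0]},
    {"delta_pos": [0,0,-0.1],"rotation": [0,0,0]},
    {"delta_pos": [0,0,-0.18],"rotation": [0,0,0]},
    {"delta_pos": [0,0,-0.26],"rotation": [0,0,0.09]},
    {"delta_pos": [0,0,-0.34],"rotation": [0,0,0.18]},
    {"delta_pos": [0.03,-0.01,-0.42],"rotation": [0,0,0.27]},
    {"delta_pos": [0.09,-0.04,-0.443],"rotation": [0,0,0.36]},
    {"delta_pos": [0.15,-0.07,-0.443],"rotation": [0,0,0.45]},
    {"delta_pos": [0.21,-0.1,-0.443],"rotation": [0,0,0.54]},
    {"delta_pos": [0.27,-0.13,-0.443],"rotation": [0,0,0.628]},
    {"delta_pos": [0.3,-0.15,-0.443],"rotation": [0,0,0.628]},
    {"delta_pos": [0.3,-0.15,-0.443],"rotation": [0,0,0.628]},
  ],
)

```text
time_s: 19.7
tcp_pos: [0.575, -0.1231, 0.2804]
orientation: [0.0, 0.999, 0.042, 0.001]
ft_force: [-0.4, 0.1, -0.1]
finger_gap: 0.0083
```

Call:
drive_tool(
  steps=[
    {"delta_pos": [0,0,0],"rotation": [0,0,0]},
    {"delta_pos": [0,0,0],"rotation": [0,0,0]},
  ],
)

```text
time_s: 19.9
tcp_pos: [0.5752, -0.1266, 0.2795]
orientation: [0.001, 0.999, 0.041, 0.0]
ft_force: [0.3, 0.1, -0.1]
finger_gap: 0.0085
```

```bash
python3 -c "
from h import *
im,c=shot('wrist','w8');s=robot.read_state();print(s['tcp_pos'],s['finger_gap'],s['ft_force']);go([.575,-.1259,.28],-1.4896);go([.575,-.1259,.2225],-1.4896)
# spindle head dot: dark; lips: bright
p=proj(c,[[.6399,-.1206,.2265]])[0];print('S4 pred',p)
g=cv2.cvtColor(im,cv2.COLOR_BGR2GRAY);u,v=p.astype(int);r=g[v-12:v+13,u-12:u+13];yy,xx=np.where(r<r.min()+30);print('dot',u-12+xx.mean(),v-12+yy.mean(),len(xx))
x=np.array([.9967,.0811]);y=np.array([-.0811,.9967]);o=s['tcp_pos'][:2]+.0351*x
print('lips pred',proj(c,[[*(o+.0055*x+k*.0093*y),s['tcp_pos'][2]-.0114+.007] for k in(1,-1)]))
cv2.imwrite('pics/w8c.png',im[100:300,220:420])
v=166
print([(v,[i for i in range(270,370) if g[v,i]>195]) for v in (165,170)])"
```

```text
[ 0.57519618 -0.12671191  0.2793048 ] 0.00830164157134513 [ 0.37952488 -0.22511654  0.28542229]
delta [-0.0002, -0.0014, -0.0012] rot [0.0006, -0.0003, -0.0003] rows 0.0
delta [-0.0003, -0.0015, 0.0947] rot [0.0006, -0.0003, -0.0003] rows 1.1
S4 pred [317.36981939 116.37511488]
dot 316.61038961038963 116.91558441558442 154
lips pred [[298.45036131 172.06736461]
 [338.82760458 172.07803857]]
[(165, [293, 294, 295, 296, 297, 298, 299, 300, 301, 302, 303, 335, 336, 337, 338, 339, 340, 341, 342, 343, 344, 345, 346]), (170, [290, 291, 292, 293, 294, 295, 296, 297, 298, 299, 300, 301, 302, 303, 304, 305, 333, 334, 335, 336, 337, 338, 339, 340, 341, 342, 343, 344, 345, 346, 347, 348])]
```

Call:
drive_tool(
  steps=[
    {"delta_pos": [0,-0.002,0.05],"rotation": [0,0,0]},
    {"delta_pos": [0,-0.002,0.075],"rotation": [0,0,0]},
    {"delta_pos": [0,-0.002,0.09],"rotation": [0,0,0]},
    {"delta_pos": [0,-0.002,0.094],"rotation": [0,0,0]},
    {"delta_pos": [0,-0.002,0.095],"rotation": [0,0,0]},
    {"delta_pos": [0,-0.002,0.095],"rotation": [0,0,0]},
  ],
)

```text
time_s: 20.55
tcp_pos: [0.5755, -0.1249, 0.2228]
orientation: [0.001, 0.999, 0.041, 0.001]
ft_force: [-0.5, 0.2, -0.0]
finger_gap: 0.0084
```

Call:
drive_tool(
  steps=[
    {"delta_pos": [0.004,0,0.0005],"rotation": [0,0,0]},
    {"delta_pos": [0.009,0,0.0005],"rotation": [0,0,0]},
    {"delta_pos": [0.013,0,0.0005],"rotation": [0,0,0]},
    {"delta_pos": [0.016,0,0.0005],"rotation": [0,0,0]},
    {"delta_pos": [0.018,0,0.0005],"rotation": [0,0,0]},
    {"delta_pos": [0.018,0,0.0005],"rotation": [0,0,0]},
  ],
)

```text
time_s: 21.15
tcp_pos: [0.5861, -0.1237, 0.2217]
orientation: [0.0, 0.999, 0.041, 0.0]
ft_force: [1.2, 0.2, 0.7]
finger_gap: 0.0085
```

Call:
drive_tool(
  steps=[
    {"delta_pos": [0.0017,0,0],"rotation": [0,0,0]},
    {"delta_pos": [0.0033,0,0],"rotation": [0,0,0]},
    {"delta_pos": [0.0033,0,0],"rotation": [0,0,0]},
  ],
)

```text
time_s: 21.45
tcp_pos: [0.588, -0.1236, 0.2218]
orientation: [0.0, 0.999, 0.041, 0.0]
ft_force: [-0.5, 0.1, 0.5]
finger_gap: 0.0078
```

Call:
drive_tool(
  steps=[
    {"delta_pos": [0.001,0,0],"rotation": [0,0,0]},
    {"delta_pos": [0.0017,0,0],"rotation": [0,0,0]},
    {"delta_pos": [0.0017,0,0],"rotation": [0,0,0]},
  ],
)

```text
time_s: 21.75
tcp_pos: [0.5889, -0.1235, 0.2217]
orientation: [0.0, 0.999, 0.041, 0.0]
ft_force: [0.3, 0.5, 1.1]
finger_gap: 0.0085
```

Call:
drive_tool(
  steps=[
    {"delta_pos": [0.0005,0,0],"rotation": [0,0,0]},
    {"delta_pos": [0,0,0],"rotation": [0,0,0]},
    {"delta_pos": [0,0,0],"rotation": [0,0,0]},
    {"delta_pos": [0,0,0],"rotation": [0,0,0]},
    {"delta_pos": [0,0,-0.02],"rotation": [0,0,0]},
    {"delta_pos": [0,0,-0.06],"rotation": [0,0,0]},
    {"delta_pos": [0,0,-0.12],"rotation": [0,0,0]},
    {"delta_pos": [0,0,-0.12],"rotation": [0,0,0]},
    {"delta_pos": [0,0,-0.12],"rotation": [0,0,0]},
  ],
  jaw=-0.5,
)

```text
time_s: 22.65
tcp_pos: [0.5892, -0.1235, 0.295]
orientation: [0.001, 0.999, 0.041, 0.001]
ft_force: [-0.1, -0.2, -1.4]
finger_gap: 0.0215
```

```bash
python3 -c "
from h import *
im,c=shot('wrist','w9');go([.506,.33,.28],-.14)
g=cv2.cvtColor(im,cv2.COLOR_BGR2GRAY)
def dot(w):
    u,v=proj(c,[w])[0].astype(int);r=g[v-12:v+13,u-12:u+13];yy,xx=np.where(r<r.min()+30);q=ray(c,[[u-12+xx.mean(),v-12+yy.mean()]],.2265)[0];print('dot',q,len(xx));return q
a=dot([.6399,-.1206,.2265])
cv2.imwrite('pics/w9c.png',cv2.resize(im[40:300,200:440],None,fx=2.2,fy=2.2))"
```

```text
delta [-0.0759, -0.7644, 0.0225] rot [0.0005, 0.0001, -0.8589] rows 9.2
dot [ 0.63938391 -0.12014049  0.2265    ] 117
```

View pics/w9c.png

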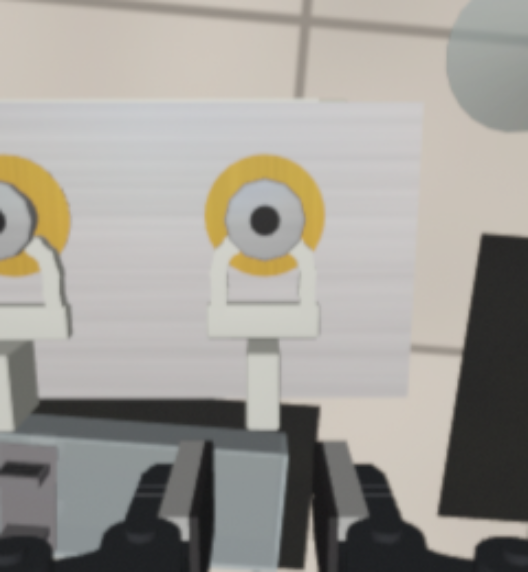

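Call:
drive_tool(
  steps=[
    {"delta_pos": [-0.01,-0.08,0],"rotation": [0,0,-0.09]},
    {"delta_pos": [-0.02,-0.16,0],"rotation": [0,0,-0.18]},
    {"delta_pos": [-0.02,-0.24,0],"rotation": [0,0,-0.27]},
    {"delta_pos": [-0.03,-0.32,0],"rotation": [0,0,-0.36]},
    {"delta_pos": [-0.04,-0.4,0],"rotation": [0,0,-0.45]},
    {"delta_pos": [-0.05,-0.48,0],"rotation": [0,0,-0.54]},
    {"delta_pos": [-0.06,-0.56,0],"rotation": [0,0,-0.63]},
    {"delta_pos": [-0.07,-0.64,0],"rotation": [0,0,-0.72]},
    {"delta_pos": [-0.076,-0.72,0],"rotation": [0,0,-0.81]},
    {"delta_pos": [-0.076,-0.764,0.02],"rotation": [0,0,-0.859]},
    {"delta_pos": [-0.076,-0.764,0.02],"rotation": [0,0,-0.859]},
    {"delta_pos": [-0.076,-0.764,0.02],"rotation": [0,0,-0.859]},
  ],
  jaw=0,
)

```text
time_s: 23.9
tcp_pos: [0.5056, 0.3297, 0.2803]
orientation: [0.0, 0.755, 0.656, -0.001]
ft_force: [-0.5, -0.5, 0.4]
finger_gap: 0.0428
```

```bash
python3 -c "
from h import *
im,c=shot('wrist','w10');s=robot.read_state();print(s['tcp_pos'],s['orientation'].tolist())
m=(im.max(2)<60)
m[260:]=0
blobs(m,300,.122,c)
o=cv2.resize(im[0:330,140:500],None,fx=1.8,fy=1.8);cv2.imwrite('pics/w10c.png',o)"
```

```text
[0.50599481 0.32913719 0.28088611] [0.00033798078498013074, 0.7551530104003906, 0.6555480520592684, -0.0007537197858462932]
px [362.6 161.2] area 671.0 w [0.5485 0.347  0.122 ] box [[0.538, 0.316], [0.548, 0.378], [0.559, 0.376], [0.548, 0.314]]
px [321.7 163.5] area 1665.5 w [0.5105 0.3501 0.122 ] box [[0.493, 0.297], [0.512, 0.401], [0.527, 0.399], [0.509, 0.294]]
```

View pics/w10c.png

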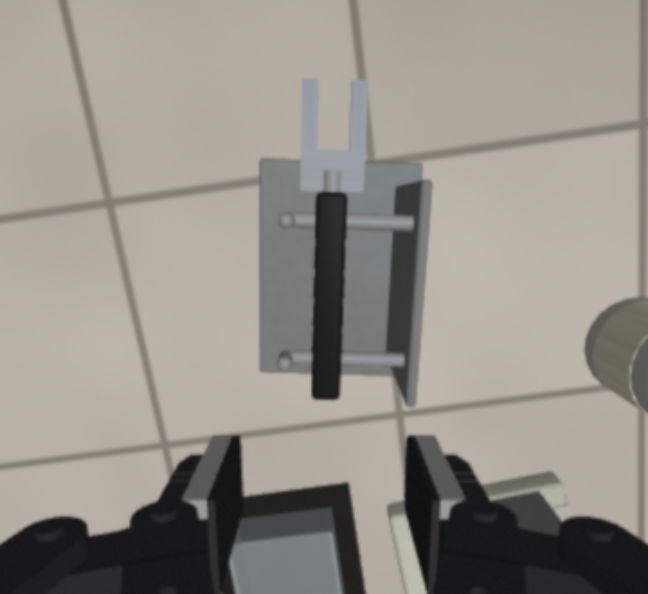

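Run:
```python
from h import *
c=cam("wrist")
P=lambda p,z:ray(c,np.array(p,float)/1.8+[140,0],z)[:,:2]
tip=P([[310,79],[359,80]],.1155);h=P([[331,194],[326,398]],.122);hk=P([[287,219],[285,358]],.118)
t=tip.mean(0);f=h.mean(0)
br=P([[301,190],[365,191]],.1155);print("br",br,br.mean(0),np.linalg.norm(br[0]-br[1]))
print("tip",t,"handle ends",h,"ctr",f,"len",np.linalg.norm(h[0]-h[1]))
for a,b in((h[1],h[0]),(h[1],t),(f,t),(br.mean(0),t)):
    d=b-a;print(np.arctan2(d[1],d[0]),np.linalg.norm(d))
d=hk[0]-hk[1];y=np.arctan2(d[1],d[0])-np.pi/2;print("stand yaw",y,np.linalg.norm(d),"hang",hk.mean(0)+.020*np.array([np.cos(y),np.sin(y)]), hk)
```

```text
br [[0.50524347 0.40297009]
 [0.5372772  0.39794229]] [0.52126034 0.40045619] 0.03242589781745946
tip [0.52895343 0.45131516] handle ends [[0.51992311 0.39883043]
 [0.50264256 0.29341057]] ctr [0.51128284 0.3461205 ] len 0.10682678787126462
1.408320123215377 0.10682678787126462
1.405688117123914 0.1600816019810918
1.4043701621940197 0.10666848569666619
1.4206712137233288 0.051437518560983025
stand yaw -0.1717386348774237 0.07318521418701573 hang [0.50960298 0.35044613] [[0.49615072 0.38991834]
 [0.48364368 0.31780975]]
```

```bash
python3 -c "
from h import *
go([.5121,.3509,.101],-.165)"
```

```text
delta [0.0378, 0.0051, 0.2997] rot [-0.0003, 0.001, 0.0153] rows 3.6
```

Call:
drive_tool(
  steps=[
    {"delta_pos": [0.038,0.005,0.08],"rotation": [0,0,0.015]},
    {"delta_pos": [0.038,0.005,0.14],"rotation": [0,0,0.015]},
    {"delta_pos": [0.038,0.005,0.19],"rotation": [0,0,0.015]},
    {"delta_pos": [0.038,0.005,0.24],"rotation": [0,0,0.015]},
    {"delta_pos": [0.038,0.005,0.28],"rotation": [0,0,0.015]},
    {"delta_pos": [0.038,0.005,0.3],"rotation": [0,0,0.015]},
    {"delta_pos": [0.038,0.005,0.3],"rotation": [0,0,0.015]},
    {"delta_pos": [0.038,0.005,0.3],"rotation": [0,0,0.015]},
  ],
  jaw=-0.3,
)

```text
time_s: 24.75
tcp_pos: [0.513, 0.3516, 0.1026]
orientation: [0.0, 0.763, 0.647, 0.001]
ft_force: [0.3, 0.3, 0.5]
finger_gap: 0.0296
```

Call:
drive_tool(
  steps=[
    {"delta_pos": [0,0,0],"rotation": [0,0,0]},
    {"delta_pos": [0,0,0],"rotation": [0,0,0]},
    {"delta_pos": [0,0,0],"rotation": [0,0,0]},
    {"delta_pos": [0,0,0],"rotation": [0,0,0]},
    {"delta_pos": [0,0,0],"rotation": [0,0,0]},
    {"delta_pos": [0,0,0],"rotation": [0,0,0]},
    {"delta_pos": [0,0,0],"rotation": [0,0,0]},
    {"delta_pos": [0,0,0],"rotation": [0,0,0]},
  ],
  jaw=-1,
)

```text
time_s: 25.55
tcp_pos: [0.5131, 0.352, 0.1031]
orientation: [0.001, 0.763, 0.647, 0.001]
ft_force: [-0.4, -2.5, 6.7]
finger_gap: 0.0151
```

```bash
python3 -c "
from h import *
s=robot.read_state();print(s['tcp_pos'],s['finger_gap'],s['ft_force'],s['orientation'].tolist());go([.5121,.3509,.101],-.165)"
```

```text
[0.51309569 0.35204769 0.10306173] 0.015061598331962285 [-0.36695868 -2.52712609  6.65399976] [0.000720272353109427, 0.7625023266316432, 0.6469840096560617, 0.0011723218129782]
delta [-0.0022, -0.0013, 0.0034] rot [0.0017, -0.0005, 0.0009] rows 0.1
```

```bash
python3 -c "
from h import *
go([.4831,-.0529,.30],-1.4896)"
```

```text
delta [-0.6738, 0.0614, -0.3286] rot [0.0011, -0.0016, 0.8442] rows 9.0
```

Call:
drive_tool(
  steps=[
    {"delta_pos": [0,0,-0.03],"rotation": [0,0,0]},
    {"delta_pos": [0,0,-0.08],"rotation": [0,0,0]},
    {"delta_pos": [0,0,-0.14],"rotation": [0,0,0]},
    {"delta_pos": [0,0,-0.2],"rotation": [0,0,0]},
    {"delta_pos": [0,0,-0.26],"rotation": [0,0,0]},
    {"delta_pos": [0,0,-0.328],"rotation": [0,0,0]},
    {"delta_pos": [-0.06,0.01,-0.328],"rotation": [0,0,0.09]},
    {"delta_pos": [-0.12,0.01,-0.328],"rotation": [0,0,0.18]},
    {"delta_pos": [-0.19,0.02,-0.328],"rotation": [0,0,0.27]},
    {"delta_pos": [-0.26,0.03,-0.328],"rotation": [0,0,0.36]},
    {"delta_pos": [-0.33,0.03,-0.328],"rotation": [0,0,0.45]},
    {"delta_pos": [-0.33,0.03,-0.328],"rotation": [0,0,0.45]},
  ],
)

```text
time_s: 26.75
tcp_pos: [0.4972, 0.1501, 0.2991]
orientation: [0.001, 0.941, 0.339, 0.0]
ft_force: [0.7, 1.1, -0.9]
finger_gap: 0.0147
```

```bash
python3 -c "
from h import *
go([.4831,-.0529,.30],-1.4896)
print(robot.read_state()['finger_gap'])"
```

```text
delta [-0.2341, 0.2454, -0.0011] rot [0.0011, -0.0003, 0.3892] rows 4.1
0.014692567062901852
```

Call:
drive_tool(
  steps=[
    {"delta_pos": [-0.06,0.06,0],"rotation": [0,0,0.09]},
    {"delta_pos": [-0.12,0.12,0],"rotation": [0,0,0.18]},
    {"delta_pos": [-0.18,0.19,0],"rotation": [0,0,0.27]},
    {"delta_pos": [-0.234,0.245,0],"rotation": [0,0,0.36]},
    {"delta_pos": [-0.234,0.245,0],"rotation": [0,0,0.389]},
    {"delta_pos": [-0.234,0.245,0],"rotation": [0,0,0.389]},
    {"delta_pos": [-0.234,0.245,0],"rotation": [0,0,0.389]},
  ],
)

```text
time_s: 27.45
tcp_pos: [0.4853, -0.0486, 0.2987]
orientation: [0.0, 0.999, 0.046, 0.0]
ft_force: [-0.0, 0.8, -0.7]
finger_gap: 0.0149
```

Run:
```python
from h import *
im,c=shot('wrist','w11');s=robot.read_state();print(s['tcp_pos'],s['ft_force'],s['finger_gap'])
go([.4831,-.0529,.30],-1.4896)
x=np.array([.9967,.0811]);y=np.array([-.0811,.9967]);t=s['tcp_pos']
zb=t[2]+.001+.0115
p=[[*(t[:2]+.1008*x+k*.012*y),zb] for k in(1,-1)];print("prong pred",proj(c,p).round(1), "S3",proj(c,[[.6334,-.0407,.2265]]).round(1))
cv2.imwrite('pics/w11c.png',cv2.resize(im[0:300,180:460],None,fx=2,fy=2))
```

```text
[ 0.48534773 -0.04830553  0.29863675] [ 0.43619255  0.60944168 -0.85760736] 0.014855200551374015
delta [-0.0044, 0.0073, -0.0023] rot [0.0004, -0.0004, 0.0072] rows 0.1
prong pred [[287.2  14.7]
 [353.7  15.5]] S3 [[328.8 -33.8]]
```

View pics/w11c.png

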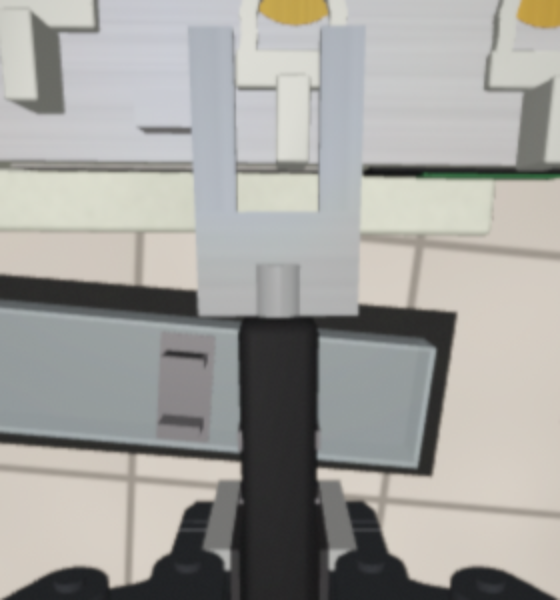

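Call:
drive_tool(
  steps=[
    {"delta_pos": [-0.0044,0.008,0],"rotation": [0,0,0.007]},
    {"delta_pos": [-0.0044,0.008,0],"rotation": [0,0,0.007]},
    {"delta_pos": [-0.0044,0.008,0.05],"rotation": [0,0,0.007]},
    {"delta_pos": [-0.0044,0.008,0.1],"rotation": [0,0,0.007]},
    {"delta_pos": [-0.0044,0.008,0.13],"rotation": [0,0,0.007]},
    {"delta_pos": [-0.0044,0.008,0.148],"rotation": [0,0,0.007]},
    {"delta_pos": [-0.0044,0.008,0.155],"rotation": [0,0,0.007]},
    {"delta_pos": [-0.0044,0.008,0.155],"rotation": [0,0,0.007]},
    {"delta_pos": [-0.0044,0.008,0.155],"rotation": [0,0,0.007]},
  ],
)

```text
time_s: 28.4
tcp_pos: [0.4835, -0.0544, 0.2063]
orientation: [0.001, 0.999, 0.039, 0.001]
ft_force: [0.3, -0.1, -0.5]
finger_gap: 0.0144
```

```bash
python3 -c "
from h import *
go([.4831,-.0533,.2043],-1.4896)"
```

```text
delta [-0.0006, -0.0019, 0.0034] rot [0.0007, -0.0011, -0.0016] rows 0.0
```

Call:
drive_tool(
  steps=[
    {"delta_pos": [0,-0.0017,0.003],"rotation": [0,0,0]},
    {"delta_pos": [0.005,-0.0017,0.003],"rotation": [0,0,0]},
    {"delta_pos": [0.01,-0.0017,0.003],"rotation": [0,0,0]},
    {"delta_pos": [0.015,-0.0017,0.003],"rotation": [0,0,0]},
    {"delta_pos": [0.018,-0.0017,0.003],"rotation": [0,0,0]},
    {"delta_pos": [0.02,-0.0017,0.003],"rotation": [0,0,0]},
    {"delta_pos": [0.022,-0.0017,0.003],"rotation": [0,0,0]},
    {"delta_pos": [0.022,-0.0017,0.003],"rotation": [0,0,0]},
  ],
)

```text
time_s: 29.2
tcp_pos: [0.4959, -0.0524, 0.2035]
orientation: [0.0, 0.999, 0.039, -0.0]
ft_force: [-2.3, -0.2, -0.3]
finger_gap: 0.0144
```

Call:
drive_tool(
  steps=[
    {"delta_pos": [0.003,0,0],"rotation": [0,0,0]},
    {"delta_pos": [0.006,0,0],"rotation": [0,0,0]},
    {"delta_pos": [0.008,0,0],"rotation": [0,0,0]},
    {"delta_pos": [0.008,0,0],"rotation": [0,0,0]},
  ],
)

```text
time_s: 29.6
tcp_pos: [0.5012, -0.0519, 0.2037]
orientation: [0.0, 0.999, 0.039, 0.001]
ft_force: [-0.9, -1.3, -1.4]
finger_gap: 0.0149
```

Call:
drive_tool(
  steps=[
    {"delta_pos": [0.002,0,0],"rotation": [0,0,0]},
    {"delta_pos": [0.004,0,0],"rotation": [0,0,0]},
    {"delta_pos": [0.005,0,0],"rotation": [0,0,0]},
    {"delta_pos": [0.005,0,0],"rotation": [0,0,0]},
  ],
)

```text
time_s: 30.0
tcp_pos: [0.5041, -0.0517, 0.2037]
orientation: [0.0, 0.999, 0.039, 0.0]
ft_force: [-0.6, 0.6, -1.1]
finger_gap: 0.0148
```

Call:
drive_tool(
  steps=[
    {"delta_pos": [0.002,0,0],"rotation": [0,0,0]},
    {"delta_pos": [0.004,0,0],"rotation": [0,0,0]},
    {"delta_pos": [0.006,0,0],"rotation": [0,0,0]},
    {"delta_pos": [0.006,0,0],"rotation": [0,0,0]},
  ],
)

```text
time_s: 30.4
tcp_pos: [0.5079, -0.0515, 0.2038]
orientation: [0.0, 0.999, 0.039, 0.001]
ft_force: [0.0, -0.1, -0.9]
finger_gap: 0.0148
```

Call:
drive_tool(
  steps=[
    {"delta_pos": [-0.02,0,0],"rotation": [0,0,0]},
    {"delta_pos": [-0.045,0,0],"rotation": [0,0,0]},
    {"delta_pos": [-0.045,0,-0.03],"rotation": [0,0,0]},
    {"delta_pos": [-0.045,0,-0.1],"rotation": [0,0,0]},
    {"delta_pos": [-0.045,0,-0.18],"rotation": [0,0,0]},
    {"delta_pos": [-0.045,0.02,-0.26],"rotation": [0,0,0]},
    {"delta_pos": [-0.045,0.04,-0.33],"rotation": [0,0,0]},
    {"delta_pos": [-0.045,0.06,-0.33],"rotation": [0,0,0]},
    {"delta_pos": [-0.045,0.06,-0.33],"rotation": [0,0,0]},
  ],
)

```text
time_s: 31.3
tcp_pos: [0.4828, -0.0903, 0.4015]
orientation: [0.001, 0.999, 0.039, 0.0]
ft_force: [0.5, -0.4, -2.3]
finger_gap: 0.0151
```

Run:
```python
from h import *
im,c=shot('wrist','w12');g=cv2.cvtColor(im,cv2.COLOR_BGR2GRAY)
x=np.array([.9967,.0811]);y=np.array([-.0811,.9967])
for n,S in(("S2",(.6267,.039)),("S3",(.6334,-.0407)),("S4",(.6399,-.1206))):
    S=np.array(S)
    print(n,proj(c,[[*S,.2265]]).round(1))
    # brightness profile along the fin top (z=.236) and beside the fin on bar (z=.217)
    for k,z in((0,.236),(.012,.2173),(-.012,.2173)):
        a=np.arange(-.075,-.004,.002);q=proj(c,[[*(S+t*x+k*y),z] for t in a]).round().astype(int)
        print(k,[(int(round(t*1000)),im[v,u].tolist()) if 0<=v<400 and 0<=u<640 else None for t,(u,v) in zip(a,q)][::2] if 0 else [int(g[v,u]) if 0<=v<400 and 0<=u<640 else -1 for u,v in q])
s=robot.read_state();print(s['tcp_pos'])
```

```text
S2 [[184.4  10.7]]
0 [216, 217, 215, 216, 215, 139, 149, 193, 196, 197, 196, 199, 196, 190, 124, 208, 209, 208, 209, 209, 209, 208, 208, 208, 208, 206, 198, 205, 206, 201, 161, 163, 171, 171, 145, 62]
0.012 [215, 215, 215, 214, 213, 211, 149, 176, 195, 195, 196, 196, 198, 196, 194, 183, 197, 205, 197, 201, 204, 204, 198, 200, 203, 192, 187, 201, 195, 205, 205, 205, 142, 193, 181, 166]
-0.012 [217, 216, 217, 217, 217, 210, 138, 176, 200, 199, 199, 199, 200, 199, 197, 196, 199, 200, 199, 197, 196, 199, 201, 201, 199, 196, 149, 209, 210, 210, 210, 210, 208, 209, 210, 207]
S3 [[275.7  10. ]]
0 [182, 181, 184, 183, 183, 178, 179, 181, 181, 180, 180, 180, 179, 176, 181, 181, 181, 180, 179, 179, 178, 178, 178, 177, 176, 178, 179, 178, 177, 175, 173, 174, 175, 174, 174, 149]
0.012 [211, 212, 212, 212, 211, 179, 136, 169, 202, 199, 199, 200, 201, 201, 200, 197, 202, 202, 204, 203, 200, 202, 203, 203, 203, 166, 194, 211, 212, 213, 214, 203, 196, 200, 191, 165]
-0.012 [184, 184, 184, 184, 184, 184, 184, 184, 184, 184, 183, 183, 183, 184, 184, 184, 183, 183, 182, 182, 182, 182, 181, 181, 181, 181, 180, 181, 180, 180, 180, 180, 180, 180, 180, 179]
S4 [[367.3   9.6]]
0 [216, 215, 217, 216, 188, 63, 105, 195, 210, 209, 210, 210, 211, 212, 212, 213, 213, 214, 206, 211, 212, 213, 202, 201, 198, 196, 164, 162, 162, 162, 140, 170, 178, 177, 140, 61]
0.012 [180, 180, 180, 180, 180, 180, 180, 180, 180, 180, 180, 180, 180, 180, 179, 179, 179, 179, 178, 179, 179, 178, 177, 177, 177, 177, 176, 176, 176, 176, 176, 176, 176, 175, 175, 175]
-0.012 [197, 200, 203, 204, 204, 158, 47, 176, 195, 195, 197, 199, 199, 199, 197, 195, 198, 200, 153, 206, 210, 210, 211, 211, 211, 211, 211, 210, 211, 210, 210, 210, 209, 193, 165, 163]
[ 0.48255071 -0.08951086  0.40041001]
```

```bash
python3 -c "
from h import *
go([.4896,-.1332,.4],-1.4896);go([.4896,-.1332,.204],-1.4896)"
```

```text
delta [0.0061, 0.0735, 0.0007] rot [0.0, 0.0008, -0.0024] rows 0.9
delta [0.0065, 0.0735, 0.3273] rot [0.0, 0.0008, -0.0024] rows 4.0
```

Call:
drive_tool(
  steps=[
    {"delta_pos": [0.006,0.0735,0],"rotation": [0,0,-0.002]},
    {"delta_pos": [0.006,0.0735,0.06],"rotation": [0,0,-0.002]},
    {"delta_pos": [0.006,0.0735,0.13],"rotation": [0,0,-0.002]},
    {"delta_pos": [0.006,0.0735,0.2],"rotation": [0,0,-0.002]},
    {"delta_pos": [0.006,0.0735,0.25],"rotation": [0,0,-0.002]},
    {"delta_pos": [0.006,0.0735,0.29],"rotation": [0,0,-0.002]},
    {"delta_pos": [0.006,0.0735,0.31],"rotation": [0,0,-0.002]},
    {"delta_pos": [0.006,0.0735,0.32],"rotation": [0,0,-0.002]},
    {"delta_pos": [0.006,0.0735,0.32],"rotation": [0,0,-0.002]},
    {"delta_pos": [0.006,0.0735,0.32],"rotation": [0,0,-0.002]},
  ],
)

```text
time_s: 32.35
tcp_pos: [0.4908, -0.1331, 0.2105]
orientation: [0.001, 0.999, 0.041, 0.001]
ft_force: [0.4, -0.9, 0.3]
finger_gap: 0.0145
```

```bash
python3 -c "
from h import *
go([.4896,-.1332,.2038],-1.4896)"
```

```text
delta [-0.002, -0.0001, 0.0112] rot [0.0008, -0.0009, 0.0003] rows 0.1
```

Call:
drive_tool(
  steps=[
    {"delta_pos": [-0.002,0,0.006],"rotation": [0,0,0]},
    {"delta_pos": [-0.002,0,0.0105],"rotation": [0,0,0]},
    {"delta_pos": [0.003,0,0.0105],"rotation": [0,0,0]},
    {"delta_pos": [0.008,0,0.0105],"rotation": [0,0,0]},
    {"delta_pos": [0.013,0,0.0105],"rotation": [0,0,0]},
    {"delta_pos": [0.017,0,0.0105],"rotation": [0,0,0]},
    {"delta_pos": [0.02,0,0.0105],"rotation": [0,0,0]},
    {"delta_pos": [0.022,0,0.0105],"rotation": [0,0,0]},
    {"delta_pos": [0.022,0,0.0105],"rotation": [0,0,0]},
  ],
)

```text
time_s: 33.25
tcp_pos: [0.5033, -0.132, 0.2032]
orientation: [0.0, 0.999, 0.041, -0.0]
ft_force: [-3.2, -1.3, -2.2]
finger_gap: 0.0145
```

Call:
drive_tool(
  steps=[
    {"delta_pos": [0.002,0,0],"rotation": [0,0,0]},
    {"delta_pos": [0.005,0,0],"rotation": [0,0,0]},
    {"delta_pos": [0.005,0,0],"rotation": [0,0,0]},
  ],
)

```text
time_s: 33.55
tcp_pos: [0.5067, -0.1318, 0.2034]
orientation: [0.0, 0.999, 0.041, 0.0]
ft_force: [-1.6, -1.0, -0.8]
finger_gap: 0.0145
```

Call:
drive_tool(
  steps=[
    {"delta_pos": [0.002,0,0],"rotation": [0,0,0]},
    {"delta_pos": [0.004,0,0],"rotation": [0,0,0]},
    {"delta_pos": [0.006,0,0],"rotation": [0,0,0]},
    {"delta_pos": [0.008,0,0],"rotation": [0,0,0]},
    {"delta_pos": [0.01,0,0],"rotation": [0,0,0]},
    {"delta_pos": [0.011,0,0],"rotation": [0,0,0]},
    {"delta_pos": [0.011,0,0],"rotation": [0,0,0]},
  ],
)

```text
time_s: 34.25
tcp_pos: [0.5134, -0.1312, 0.2035]
orientation: [0.0, 0.999, 0.041, 0.0]
ft_force: [-0.2, -0.2, -1.0]
finger_gap: 0.0146
```

Call:
drive_tool(
  steps=[
    {"delta_pos": [-0.02,0,0],"rotation": [0,0,0]},
    {"delta_pos": [-0.045,0,0],"rotation": [0,0,0]},
    {"delta_pos": [-0.05,0,-0.03],"rotation": [0,0,0]},
    {"delta_pos": [-0.05,0,-0.1],"rotation": [0,0,0]},
    {"delta_pos": [-0.05,0,-0.18],"rotation": [0,0,0]},
    {"delta_pos": [-0.05,-0.03,-0.26],"rotation": [0,0,0]},
    {"delta_pos": [-0.05,-0.07,-0.33],"rotation": [0,0,0]},
    {"delta_pos": [-0.05,-0.12,-0.33],"rotation": [0,0,0]},
    {"delta_pos": [-0.05,-0.12,-0.33],"rotation": [0,0,0]},
    {"delta_pos": [-0.05,-0.12,-0.33],"rotation": [0,0,0]},
  ],
)

```text
time_s: 35.25
tcp_pos: [0.4767, -0.0617, 0.4011]
orientation: [0.0, 0.999, 0.041, 0.0]
ft_force: [-0.4, -1.1, -0.9]
finger_gap: 0.0144
```

Run:
```python
from h import *
im,c=shot('wrist','w13');g=cv2.cvtColor(im,cv2.COLOR_BGR2GRAY)
x=np.array([.9967,.0811]);y=np.array([-.0811,.9967])
for n,S in(("S1",(.6204,.1188)),("S2",(.6267,.039)),("S3",(.6334,-.0407)),("S4",(.6399,-.1206))):
    S=np.array(S);print(n,proj(c,[[*S,.2265]]).round(1))
    for k in(.014,-.014):
        a=np.arange(-.045,-.008,.001);q=proj(c,[[*(S+t*x+k*y),.2173] for t in a])
        v=cv2.remap(g,q[:,0].astype(np.float32),q[:,1].astype(np.float32),1).ravel().astype(int)
        print(k,v.tolist())
s=robot.read_state();print(s['tcp_pos']);go([.5131,.352,.303],-.1636)
```

```text
S1 [[126.    4.3]]
0.014 [175, 167, 185, 197, 198, 197, 197, 198, 198, 197, 197, 197, 197, 197, 197, 196, 196, 196, 196, 196, 196, 196, 195, 195, 195, 195, 189, 192, 196, 196, 197, 196, 196, 196, 196, 196, 195]
-0.014 [190, 192, 193, 194, 194, 192, 189, 188, 189, 190, 191, 192, 192, 193, 194, 195, 194, 193, 193, 194, 193, 169, 136, 171, 196, 200, 201, 201, 201, 201, 201, 200, 200, 200, 200, 199, 199]
S2 [[218.    4.7]]
0.014 [194, 195, 197, 198, 198, 197, 195, 194, 193, 194, 194, 195, 197, 197, 198, 199, 198, 198, 197, 196, 195, 179, 136, 164, 199, 207, 208, 208, 208, 208, 208, 208, 208, 208, 208, 208, 208]
-0.014 [197, 198, 199, 201, 201, 201, 200, 199, 199, 199, 197, 199, 200, 201, 201, 202, 202, 202, 201, 199, 196, 181, 139, 165, 204, 212, 213, 213, 213, 213, 213, 213, 213, 213, 213, 212, 212]
S3 [[309.8   4.6]]
0.014 [176, 177, 177, 177, 176, 176, 177, 177, 177, 177, 177, 177, 176, 173, 172, 172, 173, 173, 173, 174, 173, 173, 172, 171, 171, 171, 171, 171, 172, 172, 171, 172, 170, 169, 169, 170, 171]
-0.014 [196, 196, 198, 199, 199, 201, 202, 201, 201, 200, 198, 197, 198, 199, 200, 200, 200, 200, 200, 198, 190, 163, 156, 195, 209, 210, 210, 211, 212, 212, 212, 212, 212, 212, 212, 212, 212]
S4 [[401.9   4.7]]
0.014 [191, 192, 194, 196, 196, 197, 196, 196, 197, 197, 195, 193, 194, 194, 194, 195, 194, 195, 195, 172, 156, 188, 207, 209, 210, 210, 210, 211, 210, 210, 210, 209, 210, 209, 210, 210, 209]
-0.014 [190, 192, 193, 195, 196, 196, 194, 193, 194, 194, 193, 194, 194, 194, 194, 194, 194, 194, 193, 171, 147, 174, 200, 204, 204, 204, 205, 205, 206, 206, 206, 205, 205, 205, 205, 205, 205]
[ 0.47680639 -0.06213529  0.40087662]
delta [0.1168, -0.6831, 0.1626] rot [0.0002, 0.0006, -0.8438] rows 8.8
```

Call:
drive_tool(
  steps=[
    {"delta_pos": [0.01,-0.07,0],"rotation": [0,0,-0.09]},
    {"delta_pos": [0.02,-0.15,0],"rotation": [0,0,-0.18]},
    {"delta_pos": [0.04,-0.23,0],"rotation": [0,0,-0.27]},
    {"delta_pos": [0.05,-0.31,0],"rotation": [0,0,-0.36]},
    {"delta_pos": [0.06,-0.39,0],"rotation": [0,0,-0.45]},
    {"delta_pos": [0.08,-0.47,0],"rotation": [0,0,-0.54]},
    {"delta_pos": [0.09,-0.55,0],"rotation": [0,0,-0.63]},
    {"delta_pos": [0.1,-0.62,0.03],"rotation": [0,0,-0.72]},
    {"delta_pos": [0.117,-0.683,0.08],"rotation": [0,0,-0.81]},
    {"delta_pos": [0.117,-0.683,0.13],"rotation": [0,0,-0.844]},
    {"delta_pos": [0.117,-0.683,0.1626],"rotation": [0,0,-0.844]},
    {"delta_pos": [0.117,-0.683,0.1626],"rotation": [0,0,-0.844]},
  ],
)

```text
time_s: 36.5
tcp_pos: [0.5134, 0.351, 0.2997]
orientation: [-0.0, 0.763, 0.647, -0.003]
ft_force: [-0.2, 0.5, -1.2]
finger_gap: 0.0143
```

Call:
drive_tool(
  steps=[
    {"delta_pos": [0,0,0],"rotation": [0,0,0]},
    {"delta_pos": [0,0,0],"rotation": [0,0,0]},
    {"delta_pos": [0,0,0],"rotation": [0,0,0]},
  ],
)

```text
time_s: 36.8
tcp_pos: [0.5144, 0.3521, 0.3048]
orientation: [0.001, 0.763, 0.647, 0.001]
ft_force: [-0.3, -0.7, -1.8]
finger_gap: 0.015
```

Run:
```python
from h import *
im,c=shot('wrist','w14');s=robot.read_state();print(s['tcp_pos'],s['finger_gap']);go([.5131,.352,.140],-.1636);go([.5131,.352,.104],-.1636)
```

```text
[0.51426511 0.35219252 0.30466523] 0.014463350781636868
delta [-0.0008, -0.0024, 0.2744] rot [0.0011, -0.0003, -0.0001] rows 3.3
delta [-0.0008, -0.0025, 0.3344] rot [0.0011, -0.0003, -0.0001] rows 4.0
```

Call:
drive_tool(
  steps=[
    {"delta_pos": [-0.001,-0.0024,0.05],"rotation": [0,0,0]},
    {"delta_pos": [-0.001,-0.0024,0.12],"rotation": [0,0,0]},
    {"delta_pos": [-0.001,-0.0024,0.18],"rotation": [0,0,0]},
    {"delta_pos": [-0.001,-0.0024,0.23],"rotation": [0,0,0]},
    {"delta_pos": [-0.001,-0.0024,0.27],"rotation": [0,0,0]},
    {"delta_pos": [-0.001,-0.0024,0.3],"rotation": [0,0,0]},
    {"delta_pos": [-0.001,-0.0024,0.32],"rotation": [0,0,0]},
    {"delta_pos": [-0.001,-0.0024,0.328],"rotation": [0,0,0]},
    {"delta_pos": [-0.001,-0.0024,0.331],"rotation": [0,0,0]},
    {"delta_pos": [-0.001,-0.0024,0.331],"rotation": [0,0,0]},
  ],
)

```text
time_s: 37.85
tcp_pos: [0.5128, 0.352, 0.1056]
orientation: [0.0, 0.762, 0.647, 0.0]
ft_force: [0.2, 0.2, -0.9]
finger_gap: 0.0145
```

Call:
drive_tool(
  steps=[
    {"delta_pos": [0,0,0.002],"rotation": [0,0,0]},
    {"delta_pos": [0,0,0.0035],"rotation": [0,0,0]},
    {"delta_pos": [0,0,0.0045],"rotation": [0,0,0]},
    {"delta_pos": [0,0,0.0045],"rotation": [0,0,0]},
  ],
)

```text
time_s: 38.25
tcp_pos: [0.5127, 0.3519, 0.1031]
orientation: [0.0, 0.762, 0.647, 0.0]
ft_force: [-1.4, -1.2, 4.7]
finger_gap: 0.0147
```

Resting on the hooks. Release and rise, then look from the height of the first fork view.

Call:
drive_tool(
  steps=[
    {"delta_pos": [0,0,0],"rotation": [0,0,0]},
    {"delta_pos": [0,0,0],"rotation": [0,0,0]},
    {"delta_pos": [0,0,0],"rotation": [0,0,0]},
    {"delta_pos": [0,0,0],"rotation": [0,0,0]},
    {"delta_pos": [0,0,0],"rotation": [0,0,0]},
    {"delta_pos": [0,0,-0.03],"rotation": [0,0,0]},
    {"delta_pos": [0,0,-0.08],"rotation": [0,0,0]},
    {"delta_pos": [0,0,-0.15],"rotation": [0,0,0]},
    {"delta_pos": [-0.02,0,-0.22],"rotation": [0,0,0]},
    {"delta_pos": [-0.038,-0.005,-0.295],"rotation": [0,0,-0.015]},
    {"delta_pos": [-0.038,-0.005,-0.295],"rotation": [0,0,-0.015]},
    {"delta_pos": [-0.038,-0.005,-0.295],"rotation": [0,0,-0.015]},
  ],
  jaw=-0.3,
)

```text
time_s: 39.45
tcp_pos: [0.5059, 0.3299, 0.2801]
orientation: [0.001, 0.755, 0.656, 0.001]
ft_force: [-0.3, 0.4, -0.1]
finger_gap: 0.0299
```

Run:
```python
from h import *
im,c=shot('wrist','w15');s=robot.read_state();print(s['tcp_pos'],s['finger_gap'])
m=(im.max(2)<60);m[260:]=0
blobs(m,300,.122,c)
im,c=shot('top','t15');m=(im.max(2)<60);m[:150]=0;m[280:]=0;m[:,140:240]=0;m[:,460:]=0;m[:,:230]=0
a=cv2.imread('pics/t6.png');print(np.abs(im.astype(int)-a)[175:250,385:460].mean())
blobs(m,300,.003,c)
go([.465,.05,.36],0);go([.447,.007,.36],0)
```

```text
[0.50550208 0.32981564 0.27866232] 0.02973641379987354
px [361.4 162.2] area 670.5 w [0.5482 0.3468 0.122 ] box [[0.537, 0.315], [0.548, 0.379], [0.559, 0.377], [0.548, 0.313]]
px [322.6 164.5] area 1662.0 w [0.5121 0.3497 0.122 ] box [[0.496, 0.296], [0.513, 0.401], [0.527, 0.399], [0.512, 0.293]]
4.075496296296296
px [306.5 237.5] area 4291.0 w [0.4467 0.0067 0.003 ] box [[0.502, 0.182], [0.509, -0.166], [0.391, -0.168], [0.385, 0.179]]
px [420.5 211.5] area 2992.5 w [ 0.5317 -0.3369  0.003 ] box [[0.623, -0.253], [0.626, -0.42], [0.441, -0.421], [0.438, -0.255]]
delta [-0.4714, -0.0017, -0.1359] rot [-0.0008, 0.0011, -0.0891] rows 5.9
delta [-0.5465, -0.0214, -0.1358] rot [-0.0008, 0.0011, -0.0891] rows 6.8
```

Call:
drive_tool(
  steps=[
    {"delta_pos": [-0.07,0,0],"rotation": [0,0,-0.04]},
    {"delta_pos": [-0.15,0,0],"rotation": [0,0,-0.089]},
    {"delta_pos": [-0.23,-0.005,0],"rotation": [0,0,-0.089]},
    {"delta_pos": [-0.31,-0.01,0],"rotation": [0,0,-0.089]},
    {"delta_pos": [-0.39,-0.02,0],"rotation": [0,0,-0.089]},
    {"delta_pos": [-0.47,-0.02,0.02],"rotation": [0,0,-0.089]},
    {"delta_pos": [-0.5465,-0.021,0.05],"rotation": [0,0,-0.089]},
    {"delta_pos": [-0.5465,-0.021,0.05],"rotation": [0,0,-0.089]},
    {"delta_pos": [-0.5465,-0.021,0.05],"rotation": [0,0,-0.089]},
    {"delta_pos": [-0.5465,-0.021,0.05],"rotation": [0,0,-0.089]},
  ],
  jaw=1,
)

```text
time_s: 40.55
tcp_pos: [0.4477, 0.0077, 0.2492]
orientation: [0.0, 0.707, 0.707, -0.0]
ft_force: [-0.0, 0.6, -0.1]
finger_gap: 0.0855
```

Run:
```python
from h import *
im,c=shot('wrist','w16');s=robot.read_state();print(s['tcp_pos'],s['finger_gap'])
go([.4482,.0068,.048],0)
print(proj(c,[[.448-.021,.007+k,.064] for k in(-.013,.013)]+[[.448+.021,.007+k,.064] for k in(-.013,.013)]).round(1))
g=cv2.cvtColor(im,cv2.COLOR_BGR2GRAY)
# tab band: dark grey strip edges via profile along x at y=.022 (cover dark plate) and along y
for y in(.012,.0,):
    a=np.arange(.40,.50,.0015);q=proj(c,[[t,y,.064] for t in a]).astype(np.float32);print(y,cv2.remap(g,q[:,0],q[:,1],1).ravel().tolist())
cv2.imwrite('pics/w16c.png',cv2.resize(im[60:300,200:440],None,fx=2.2,fy=2.2))
```

```text
[0.44780225 0.00792986 0.24934994] 0.08562255408954064
delta [-0.0017, 0.0006, 0.3356] rot [0.0001, 0.0003, 0.0008] rows 4.0
[[299.5 193. ]
 [299.1 168.2]
 [339.8 193. ]
 [340.3 168.3]]
0.012 [33, 34, 34, 34, 34, 34, 40, 97, 147, 138, 125, 117, 117, 116, 117, 111, 101, 117, 118, 117, 101, 103, 119, 118, 119, 119, 119, 118, 120, 119, 120, 119, 120, 120, 120, 120, 120, 120, 120, 121, 121, 121, 120, 104, 90, 121, 121, 119, 106, 115, 122, 122, 122, 123, 126, 139, 151, 107, 40, 34, 33, 33, 33, 34, 60, 147, 181]
0.0 [34, 35, 34, 34, 34, 34, 40, 96, 147, 139, 124, 116, 114, 115, 116, 110, 101, 113, 116, 115, 101, 107, 117, 117, 117, 117, 117, 117, 117, 118, 118, 118, 118, 118, 118, 118, 118, 119, 118, 118, 119, 119, 118, 108, 89, 118, 120, 116, 103, 118, 120, 119, 120, 120, 124, 134, 151, 103, 42, 34, 33, 33, 34, 34, 51, 142, 183]
```

Call:
drive_tool(
  steps=[
    {"delta_pos": [-0.0017,0.0006,0.07],"rotation": [0,0,0]},
    {"delta_pos": [-0.0017,0.0006,0.14],"rotation": [0,0,0]},
    {"delta_pos": [-0.0017,0.0006,0.2],"rotation": [0,0,0]},
    {"delta_pos": [-0.0017,0.0006,0.25],"rotation": [0,0,0]},
    {"delta_pos": [-0.0017,0.0006,0.29],"rotation": [0,0,0]},
    {"delta_pos": [-0.0017,0.0006,0.32],"rotation": [0,0,0]},
    {"delta_pos": [-0.0017,0.0006,0.333],"rotation": [0,0,0]},
    {"delta_pos": [-0.0017,0.0006,0.333],"rotation": [0,0,0]},
    {"delta_pos": [-0.0017,0.0006,0.333],"rotation": [0,0,0]},
    {"delta_pos": [-0.0017,0.0006,0.333],"rotation": [0,0,0]},
  ],
)

```text
time_s: 41.6
tcp_pos: [0.4486, 0.006, 0.0505]
orientation: [0.001, 0.707, 0.707, 0.0]
ft_force: [0.0, -1.2, -0.0]
finger_gap: 0.0858
```

Call:
drive_tool(
  steps=[
    {"delta_pos": [0,0,0],"rotation": [0,0,0]},
    {"delta_pos": [0,0,0],"rotation": [0,0,0]},
    {"delta_pos": [0,0,0],"rotation": [0,0,0]},
    {"delta_pos": [0,0,0],"rotation": [0,0,0]},
    {"delta_pos": [0,0,0],"rotation": [0,0,0]},
    {"delta_pos": [0,0,0],"rotation": [0,0,0]},
    {"delta_pos": [0,0,0],"rotation": [0,0,0]},
    {"delta_pos": [0,0,0],"rotation": [0,0,0]},
    {"delta_pos": [0,0,0],"rotation": [0,0,0]},
    {"delta_pos": [0,0,0],"rotation": [0,0,0]},
  ],
  jaw=-1,
)

```text
time_s: 42.6
tcp_pos: [0.4486, 0.0057, 0.0515]
orientation: [0.001, 0.707, 0.707, 0.0]
ft_force: [-8.9, -1.3, 33.7]
finger_gap: 0.0258
```

Call:
drive_tool(
  steps=[
    {"delta_pos": [0,0,-0.003],"rotation": [0,0,0]},
    {"delta_pos": [0,0,-0.006],"rotation": [0,0,0]},
    {"delta_pos": [0,0,-0.008],"rotation": [0,0,0]},
    {"delta_pos": [0,0,-0.008],"rotation": [0,0,0]},
    {"delta_pos": [0,0,-0.008],"rotation": [0,0,0]},
  ],
)

```text
time_s: 43.1
tcp_pos: [0.4478, 0.0058, 0.0542]
orientation: [0.0, 0.707, 0.707, -0.0]
ft_force: [0.9, -0.3, -1.7]
finger_gap: 0.0245
```

Call:
drive_tool(
  steps=[
    {"delta_pos": [0,0,-0.005],"rotation": [0,0,0]},
    {"delta_pos": [0,0,-0.015],"rotation": [0,0,0]},
    {"delta_pos": [0,0,-0.025],"rotation": [0,0,0]},
    {"delta_pos": [0,0,-0.025],"rotation": [0,0,0]},
    {"delta_pos": [0,0,-0.025],"rotation": [0,0,0]},
  ],
)

```text
time_s: 43.6
tcp_pos: [0.4481, 0.0058, 0.0697]
orientation: [0.001, 0.707, 0.707, 0.0]
ft_force: [-0.5, -0.0, -2.0]
finger_gap: 0.0246
```

Run:
```python
from h import *
im,c=shot('wrist','w17');s=robot.read_state();print(s['tcp_pos'],s['finger_gap'],s['ft_force'])
a=cv2.imread('pics/w3.png');
for n,i in(('old',a),('new',im)):
    g=cv2.cvtColor(i,cv2.COLOR_BGR2GRAY);print(n,g[250,260:390:2].tolist())
    print(g[150:300:3,320].tolist())
go([.6152,-.0027,.32],.0812)
```

```text
[0.44796529 0.00580241 0.06950881] 0.025234546049507287 [ 1.05094683  0.06492172 -1.49877529]
old [122, 121, 116, 96, 96, 96, 98, 99, 98, 98, 119, 121, 121, 120, 122, 123, 123, 96, 72, 120, 123, 123, 123, 123, 124, 123, 123, 123, 124, 124, 125, 124, 125, 124, 124, 124, 124, 124, 124, 125, 120, 64, 64, 122, 125, 125, 123, 123, 124, 123, 101, 99, 98, 104, 99, 99, 99, 106, 124, 125, 125, 125, 125, 125, 125]
[190, 190, 190, 189, 189, 189, 188, 187, 185, 185, 185, 184, 184, 183, 184, 183, 182, 183, 182, 181, 181, 181, 179, 118, 128, 128, 126, 126, 126, 125, 125, 125, 124, 124, 124, 123, 123, 123, 122, 122, 122, 122, 122, 121, 146, 173, 173, 173, 173, 173]
new [112, 112, 111, 94, 88, 88, 88, 90, 91, 90, 91, 91, 90, 74, 23, 43, 110, 108, 66, 95, 113, 113, 113, 113, 113, 112, 113, 114, 114, 114, 114, 114, 114, 114, 114, 114, 114, 114, 113, 113, 81, 51, 82, 114, 60, 22, 47, 90, 91, 91, 91, 91, 93, 91, 90, 90, 93, 112, 115, 115, 115, 115, 115, 116, 124]
[145, 145, 145, 145, 144, 144, 143, 143, 142, 142, 142, 141, 141, 141, 140, 140, 140, 139, 139, 139, 138, 111, 118, 117, 117, 117, 116, 116, 115, 115, 115, 114, 114, 114, 114, 113, 113, 113, 113, 112, 112, 112, 131, 131, 132, 132, 132, 131, 132, 131]
delta [-0.0145, 0.279, -0.4173] rot [0.0003, 0.0005, -0.0517] rows 6.0
```

Call:
drive_tool(
  steps=[
    {"delta_pos": [0,0,-0.06],"rotation": [0,0,0]},
    {"delta_pos": [0,0,-0.13],"rotation": [0,0,0]},
    {"delta_pos": [0,0,-0.2],"rotation": [0,0,0]},
    {"delta_pos": [0,0,-0.27],"rotation": [0,0,0]},
    {"delta_pos": [0,0,-0.34],"rotation": [0,0,0]},
    {"delta_pos": [0,0,-0.4],"rotation": [0,0,0]},
    {"delta_pos": [0,0.04,-0.43],"rotation": [0,0,-0.02]},
    {"delta_pos": [-0.005,0.1,-0.43],"rotation": [0,0,-0.05]},
    {"delta_pos": [-0.01,0.17,-0.43],"rotation": [0,0,-0.0517]},
    {"delta_pos": [-0.013,0.23,-0.43],"rotation": [0,0,-0.0517]},
    {"delta_pos": [-0.013,0.279,-0.43],"rotation": [0,0,-0.0517]},
    {"delta_pos": [-0.013,0.279,-0.43],"rotation": [0,0,-0.0517]},
  ],
)

```text
time_s: 44.85
tcp_pos: [0.6173, -0.0019, 0.3256]
orientation: [-0.0, 0.678, 0.735, -0.001]
ft_force: [-1.1, -0.1, -2.3]
finger_gap: 0.0244
```

Call:
drive_tool(
  steps=[
    {"delta_pos": [0,0,0],"rotation": [0,0,0]},
    {"delta_pos": [0,0,0],"rotation": [0,0,0]},
    {"delta_pos": [0,0,0],"rotation": [0,0,0]},
  ],
)

```text
time_s: 45.15
tcp_pos: [0.6147, -0.0018, 0.3278]
orientation: [0.0, 0.678, 0.735, -0.0]
ft_force: [0.1, 0.3, -1.6]
finger_gap: 0.0248
```

Run:
```python
from h import *
im,c=shot('wrist','w18');s=robot.read_state();print(s['tcp_pos'],s['finger_gap'],s['ft_force'])
go([.6153,-.0037,.33],.0812);go([.6153,-.0037,.275],.0812)
i2,_=shot('scene');a=cv2.resize(im[0:400,160:480],None,fx=1.2,fy=1.2);b=cv2.resize(i2[110:300,250:430],(420,443));b=cv2.copyMakeBorder(b,0,37,0,0,0);cv2.imwrite('pics/w18c.png',np.hstack([a,b]))
```

```text
[ 0.61474521 -0.00180178  0.32790952] 0.024841077606600148 [-0.77087608  0.27748189 -2.6378334 ]
delta [-0.0032, 0.0007, -0.0035] rot [0.0004, 0.0005, -0.0] rows 0.1
delta [-0.0032, 0.0006, 0.0882] rot [0.0004, 0.0005, -0.0] rows 1.1
```

View pics/w18c.png

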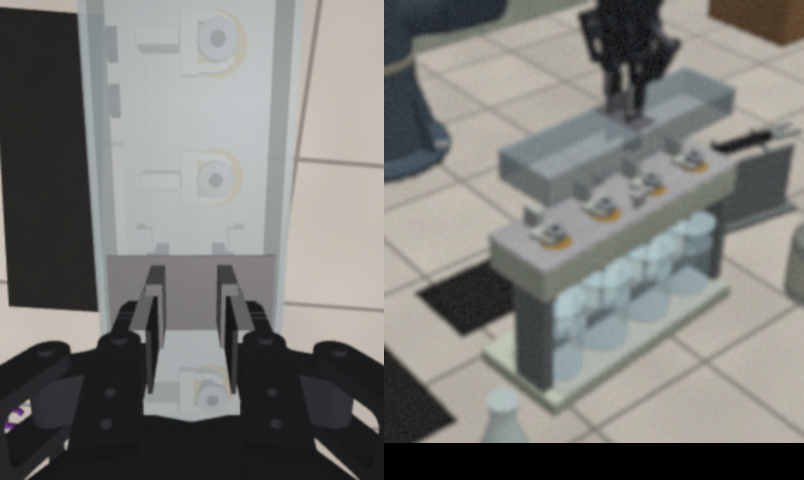

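Call:
drive_tool(
  steps=[
    {"delta_pos": [-0.0032,0.0007,0.02],"rotation": [0,0,0]},
    {"delta_pos": [-0.0032,0.0007,0.045],"rotation": [0,0,0]},
    {"delta_pos": [-0.0032,0.0007,0.07],"rotation": [0,0,0]},
    {"delta_pos": [-0.0032,0.0007,0.085],"rotation": [0,0,0]},
    {"delta_pos": [-0.0032,0.0007,0.09],"rotation": [0,0,0]},
    {"delta_pos": [-0.0032,0.0007,0.09],"rotation": [0,0,0]},
    {"delta_pos": [-0.0032,0.0007,0.09],"rotation": [0,0,0]},
    {"delta_pos": [-0.0032,0.0007,0.09],"rotation": [0,0,0]},
  ],
)

```text
time_s: 46.05
tcp_pos: [0.6161, -0.0038, 0.2742]
orientation: [0.001, 0.678, 0.735, 0.0]
ft_force: [0.4, -0.1, -1.3]
finger_gap: 0.0249
```

```bash
python3 -c "
from h import *
go([.6153,-.0037,.262],.0812)"
```

```text
delta [0.0003, -0.0014, 0.0203] rot [0.0009, 0.0006, -0.0001] rows 0.2
```

Call:
drive_tool(
  steps=[
    {"delta_pos": [0,-0.0014,0.005],"rotation": [0,0,0]},
    {"delta_pos": [0,-0.0014,0.01],"rotation": [0,0,0]},
    {"delta_pos": [0,-0.0014,0.015],"rotation": [0,0,0]},
    {"delta_pos": [0,-0.0014,0.018],"rotation": [0,0,0]},
    {"delta_pos": [0,-0.0014,0.019],"rotation": [0,0,0]},
    {"delta_pos": [0,-0.0014,0.019],"rotation": [0,0,0]},
  ],
)

```text
time_s: 46.65
tcp_pos: [0.615, -0.0038, 0.262]
orientation: [0.0, 0.678, 0.735, -0.0]
ft_force: [-0.8, -0.5, -2.6]
finger_gap: 0.0249
```

Call:
drive_tool(
  steps=[
    {"delta_pos": [0,0,0.0017],"rotation": [0,0,0]},
    {"delta_pos": [0,0,0.003],"rotation": [0,0,0]},
    {"delta_pos": [0,0,0.003],"rotation": [0,0,0]},
  ],
)

```text
time_s: 46.95
tcp_pos: [0.615, -0.0038, 0.2602]
orientation: [0.0, 0.678, 0.735, -0.0]
ft_force: [0.1, -1.0, -1.6]
finger_gap: 0.0247
```

Call:
drive_tool(
  steps=[
    {"delta_pos": [0,0,0.0017],"rotation": [0,0,0]},
    {"delta_pos": [0,0,0.003],"rotation": [0,0,0]},
    {"delta_pos": [0,0,0.003],"rotation": [0,0,0]},
  ],
)

```text
time_s: 47.25
tcp_pos: [0.615, -0.0038, 0.2593]
orientation: [0.001, 0.678, 0.735, 0.0]
ft_force: [-3.5, 0.1, 5.5]
finger_gap: 0.0244
```

Call:
drive_tool(
  steps=[
    {"delta_pos": [0,0,0],"rotation": [0,0,0]},
    {"delta_pos": [0,0,0],"rotation": [0,0,0]},
    {"delta_pos": [0,0,0],"rotation": [0,0,0]},
    {"delta_pos": [0,0,0],"rotation": [0,0,0]},
    {"delta_pos": [0,0,0],"rotation": [0,0,0]},
    {"delta_pos": [0,0,0],"rotation": [0,0,0]},
    {"delta_pos": [0,0,0],"rotation": [0,0,0]},
    {"delta_pos": [0,0,-0.03],"rotation": [0,0,0]},
    {"delta_pos": [0,0,-0.1],"rotation": [0,0,0]},
    {"delta_pos": [0.02,-0.02,-0.18],"rotation": [0,0,0]},
    {"delta_pos": [0.062,-0.043,-0.25],"rotation": [0,0,0]},
    {"delta_pos": [0.062,-0.043,-0.317],"rotation": [0,0,0]},
  ],
  jaw=1,
)

```text
time_s: 48.45
tcp_pos: [0.5848, 0.0331, 0.4512]
orientation: [0.001, 0.677, 0.736, 0.0]
ft_force: [0.8, 0.4, 0.2]
finger_gap: 0.0852
```

Call:
drive_tool(
  steps=[
    {"delta_pos": [0,0,0],"rotation": [0,0,0]},
    {"delta_pos": [0,0,0],"rotation": [0,0,0]},
    {"delta_pos": [0,0,0],"rotation": [0,0,0]},
  ],
)

```text
time_s: 48.75
tcp_pos: [0.5861, 0.0312, 0.4471]
orientation: [-0.001, 0.678, 0.735, -0.001]
ft_force: [-0.3, 0.7, 0.2]
finger_gap: 0.0854
```

Run:
```python
from h import *
im,c=shot('wrist','w19');s=robot.read_state();print(s['tcp_pos'],s['finger_gap'],s['ft_force'])
g=cv2.cvtColor(im,cv2.COLOR_BGR2GRAY);old=cv2.imread('pics/w1.png')
x=np.array([.9967,.0811]);y=np.array([-.0811,.9967]);o=np.array([.6142,-.0022])
# first-view camera for comparison
s1=dict(orientation=np.array([-0.0,.672,.741,-0.0]),tcp_pos=np.array([.58823,.03305,.4496]));s1['orientation']/=np.linalg.norm(s1['orientation'])
for n,G,C in(("before",cv2.cvtColor(old,cv2.COLOR_BGR2GRAY),cam('wrist',s1)),("now",g,c)):
    f=lambda P:cv2.remap(G,*[proj(C,P)[:,i].astype(np.float32) for i in(0,1)],1).ravel().tolist()
    a=np.arange(-.032,.033,.001)
    print(n,"tabs along x (z .271)",f([[*(o+t*x+.002*y),.271] for t in a]))
    a=np.arange(-.022,.023,.001);print("along y top",f([[*(o+t*y),.248] for t in a]))
    a=np.arange(-.05,-.03,.001);print("front edge",f([[*(o+t*x+.1*y),.248] for t in a]),f([[*(o+t*x-.1*y),.248] for t in a]))
    for S in((.6204,.1188),(.6267,.039),(.6334,-.0407),(.6399,-.1206)):
        S=np.array(S)
        for k in(.014,-.014): print([*map(int,f([[*(S+t*x+k*y),.2173] for t in np.arange(-.034,-.006,.001)]))])
```

```text
[0.58610227 0.03111628 0.44698489] 0.08560585501206226 [0.48249668 0.09028922 0.37063062]
before tabs along x (z .271) [117, 117, 117, 117, 118, 117, 108, 88, 109, 117, 117, 117, 117, 117, 117, 118, 118, 118, 119, 119, 118, 118, 119, 118, 119, 119, 118, 118, 118, 118, 119, 119, 119, 119, 119, 119, 119, 119, 119, 120, 119, 119, 119, 120, 120, 119, 115, 92, 62, 69, 98, 118, 120, 120, 120, 116, 108, 118, 119, 120, 120, 120, 122, 130, 141]
along y top [157, 157, 158, 157, 155, 145, 130, 121, 118, 117, 118, 119, 118, 118, 118, 118, 118, 119, 119, 119, 120, 119, 119, 120, 120, 120, 120, 120, 121, 121, 121, 121, 121, 121, 121, 122, 122, 122, 122, 130, 153, 168, 171, 171, 171]
front edge [86, 40, 34, 31, 32, 31, 45, 104, 166, 176, 174, 171, 162, 160, 170, 174, 176, 175, 176, 176, 176] [128, 131, 138, 143, 141, 136, 115, 106, 130, 160, 160, 155, 150, 145, 150, 158, 159, 159, 159, 159, 159]
[179, 179, 179, 179, 180, 180, 180, 179, 180, 181, 180, 176, 176, 183, 184, 184, 184, 184, 184, 184, 185, 185, 184, 184, 184, 185, 185, 185, 185]
[178, 178, 178, 178, 179, 179, 179, 179, 179, 179, 177, 174,
[... 2231 characters left out ...]
, 173, 173, 173, 172, 171, 169, 167, 174, 175, 175, 175, 175, 175, 175, 175, 175, 175, 176, 176, 176, 176, 175, 175]
[117, 118, 120, 123, 124, 124, 124, 124, 124, 124, 124, 124, 124, 124, 124, 124, 124, 124, 122, 121, 121, 121, 121, 120, 121, 121, 121, 121, 121]
[163, 163, 163, 162, 163, 163, 164, 164, 164, 163, 163, 164, 165, 166, 166, 166, 166, 166, 166, 167, 167, 167, 167, 167, 167, 167, 167, 167, 166]
[161, 161, 161, 161, 161, 161, 161, 161, 160, 160, 160, 164, 164, 164, 164, 164, 164, 164, 164, 164, 164, 164, 164, 164, 165, 164, 164, 164, 164]
[162, 162, 163, 162, 162, 163, 162, 162, 161, 159, 157, 161, 163, 163, 163, 163, 163, 163, 163, 163, 163, 163, 163, 163, 163, 162, 162, 161, 159]
```

```bash
python3 -c "
from rig import robot
print(robot.close_job());print(robot.read_state()['time_s'])"
```

```text
the job is handed in; nothing more can be done
None
the job is handed in; nothing more can be done
```

The job is handed in at about 49 s of robot time: spindles 3 and 4 now have clips, the fork is back in its hooks and the cover is clipped on again. The hand-in gives no verdict, so success is judged only from my own camera checks.

**What I did:** I squeezed the tabs and laid the cover on the long mat. I started one clip each on spindles 3 and 4, the two bare ones, then pushed both home with the fork. After that I hung the fork and clipped the cover back on. The bottle, the flask and the purple look-alikes were left alone.

**Last checks:**
- **Cover:** it sits within about 1 mm of where it was at the start, and the tab spacing is unchanged, so both tabs have sprung out.
- **Fork:** it hangs 1–2 mm from where it first hung, at the same angle.
- **Clips:** the clip on spindle 3 lines up with the factory-fitted ones. The one on spindle 4 reads 1–2 mm short of them, inside the 4 mm limit.

**What disagreed:**
- **Push force:** while pushing the clips home, the readings between moves never showed the 6–12 N expected. I took the snap as done because the force dropped to nothing and the camera then showed the clips home.
- **Cover regrip:** on the second grasp the fingers held the cover tabs about 5 mm higher and pressed it onto the mat with about 34 N for a moment. I eased that off before lifting.

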